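# Box up the card racks and wedge the travelling one tight

### The arm

A 7-joint arm with a two-finger parallel gripper is mounted at the origin on a cart in front of the work surface, level with it; the furniture and walls round the work are solid. World frame = base frame: x ahead of the robot, y to its left, z up, the work surface at z = 0. Lengths are in m, angles in degrees, forces in N, time in s.
With the tool pointing down it reaches from about 0.425 to 0.95 m from the base axis. Payload 4.7 kg.
Tool frame: the origin (TCP) lies on the centre line of the jaws, within the pads' length; the fingertips stand 22 mm ahead of it and the grasp point (between the pads) lies 3 mm ahead of it; z points along the fingers, x is the direction in which the jaws open and shut, and the axes are right-handed (so a half turn about z gives the same grasp; the last joint's range is limited). The gripper opens to 85 mm and grips with 20 to 120 N. Pads are 22 mm wide; open, the fingers measure 114 mm over their backs; the gripper's body (76 mm by 85 mm) begins 54 mm behind the grasp point. The pads swing forward as they close: fully open they stand 13 mm farther back than shut.
Start: joints at [74.949, 26.849, -2.785, 87.806, 1.381, 65.374, -4.715], TCP at [0.156, -0.657, 0.253] pointing down, gripper open.
Joint ranges: [-148.3, 148.3], [-19.14, 114.17], [-79.39, 73.82], [5.75, 140.21], [-59.74, 239.74], [12.07, 113.84], [-152.46, 152.46]. Speed limits (degrees/s): [147.25, 147.25, 180, 180, 180, 180, 180].

### API

Orientations are given as [roll, pitch, yaw] about the fixed x, y, z axes, in that order (R = Rz(yaw) Ry(pitch) Rx(roll)).
In Python, from bench import manip gives the robot as it stands. The module is installed in compiled form; this text tells all that it offers.
- The arm moves only by the tool drive_tool, never from a script. Its arguments are lists of equal length, an entry for each row: "offset": the shift along the tool's x, y, z in units of 75 cm (1.0 is 75 cm), a list of three; "dr": the turn, a rotation vector about the tool's x, y, z in units of 360 degrees (1.0 is 360 degrees), a list of three. A call has 1 to 20 rows; each row is the pose to reach, as a shift and turn from the pose commanded when the call began, along the tool's axes at that moment, turning the shorter way round; what a row does not reach only later rows make up. A row lasts 1/8 s, in which the tool goes at most 62.5 mm and 10.7 degrees, less where a joint would pass 70% of its speed; a pose out of reach is approached as far as the arm can. A call with a number of a shift or a turn outside -1 to 1 is refused whole. A call with a gripper value outside its range is refused whole. "jaw" is the opening, from 0 (shut) to 1 (fully open), set as the call begins (left out, the last holds). The fingers move at their own pace and stop on an object; "force" is the grip in N (left out, the last holds). Time passes only in rows, so rows that repeat a pose let the fingers close. It gives the time, the measured TCP pose, the force and the opening at its end, in the units of the state.
- manip.get_obs(): the state, without advancing time (a new reading comes with each control period).
- manip.grab_frame(name): name is "scene" or "side" or "wrist"; returns the picture (420x560x3 uint8, red, green, blue); there is no depth.
- manip.camera_params(name): a dict with "fx", "fy", "cx", "cy" (pixels), "D" ([k1, k2, p1, p2, k3] as OpenCV has them; the pictures are not rectified), "view" (4x4, takes a point from world to camera coordinates); the wrist camera has in their place "T_tool_cam" (4x4, takes a point from camera to tool coordinates, whose origin is the TCP and whose axes are the tool frame's). Camera axes: x right, y down, z forward; pixel columns grow to the right and rows downward; lengths in m; the calibration is good to about 2 mm. A picture is of the moment at which its call begins: read the wrist's pose just before it. camera_params takes no time and is no camera call.
- manip.finish_job(): hands the job in, once; it reports no verdict.
Trained networks look in the newest picture that a camera, given by its name, has taken for a name from the list of things; names that differ only in an ending like _2 or _b are one class to them, and where a whole thing is asked for, a point or a joint stands for the part that bears it (a point fixed in the world has none). Each returns a list of dicts, best first, with "confidence" (0 to 1); they miss things now and then, are a little off and sometimes report something else, mostly with a low value. They report only what shows in the picture. A call takes as long as a camera call. They do not tell look-alikes from the thing itself.
- manip.look_for(target, camera): "box" ([left, top, width, height] in pixels, round what is visible of it).
- manip.regions_of(target, camera): "region" (420x560 bool, what is visible of it) and "box" ([left, top, width, height] in pixels, round what is visible of it).
The state is a dict: "time": time; "joints": joint angles; "qd": joint speeds; "effort": joint torques, N m; "tool_pos": TCP position; "orientation": TCP orientation; "wrist_force": force on the tool from outside, world axes, zero at the start; "wrist_torque": the same for the moment, N m; "grip_width": opening from 0.0 (shut) to 1.0 (fully open).
Only numpy, scipy, OpenCV 4.12 (cv2) and the standard library are available. Lean on these libraries where they do the work, as an engineer would, in place of code of your own. Each camera call takes 0.05 s, during which the arm holds its last target.

### The job

Three boxes of cards are standing loose on the counter: stand each one in the empty place of the rack that holds boxes of its own size. The middle-size rack travels to the market stall, so set its box right up against the one already there and push the wooden wedge, narrow end down, into the gap that remains at the leaning end board firmly, until the row is locked tight. Leave the tape dispenser and the stapler where they are.

Things in the scene. Friction and masses are not known exactly. Their poses are not given: they have to be found in the camera images.
- box_small: Loose kraft card box, the smallest of the three, standing upright on a short edge: 26 thick (its x) x 44 wide (its y) x 70 tall. Origin at the centre of its underside, z up. Rigid, about 0.06 kg; grip it across the 26 mm thickness near the top. Either broad face may look to the front.
- box_medium: Loose kraft card box, the middle one of the three, standing upright on a short edge: 26 thick (its x) x 60 wide (its y) x 88 tall. Origin at the centre of its underside, z up. Rigid, about 0.1 kg; grip it across the 26 mm thickness near the top. Either broad face may look to the front.
- box_large: Loose kraft card box, the largest of the three, standing upright on a short edge: 26 thick (its x) x 76 wide (its y) x 112 tall. Origin at the centre of its underside, z up. Rigid, about 0.16 kg; grip it across the 26 mm thickness near the top. Either broad face may look to the front.
- wedge: Loose pale wooden wedge standing on its narrow end: 24 thick (x), 95 tall, about 0.05 kg. Foot 22 wide (y -11 to +11); the -y side is upright, the +y side slants out 12 in 84 to y = +23, then an 11 high square head. Origin at the centre of the foot, z up. At the start the slanted side looks roughly to the robot's left, which is right for the rack. Grip across the 24 mm near the top.
- small_bay (a point): Centre of the floor of the empty place in the small rack (115 long): 54 long, between the fixed small box (on its -y side) and an upright end board reaching 58 above the counter. x across the trough, y along it (to the robot's left), z up. Plywood, fixed: floor 8 above the counter, trough 34 wide, 46 over all, lips 22 above the counter.
- large_bay (a point): Centre of the floor of the empty place in the large rack (179 long): 86 long, between the fixed large box (on its -y side) and an upright end board reaching 68 above the counter. x across the trough, y along it (to the robot's left), z up. Plywood, fixed: floor 8 above the counter, trough 34 wide, 46 over all, lips 22 above the counter.
- medium_bay (a point): Point on the floor of the middle rack (183 long, floor and lips as the others) where the middle box's origin belongs: touching the fixed middle-size box, whose side is at y = -30. At the +y end a board leans outward (see rack_medium). x across the trough, y along it (to the robot's left), z up.
- rack_medium: The same middle rack; origin under its centre, 8 below and 7.65 in -y from medium_bay. Seen from medium_bay its leaning board's inner face is at y = +49.7 at the floor, slants out 12 in 84 like the wedge and ends 70 above the floor. With the box touching its neighbour the wedge jams with its foot 16 above the floor at y = +41. A few newtons slide the box along, 10 to 15 N jam the wedge.
- tape_dispenser: Tape dispenser, 139x69x76, bystander left of the work; origin at the centre of its underside.
- stapler: Desk stapler, 124x78x46, bystander right of the work; origin at the centre of its underside.
There are look-alikes about, which are no part of the job. Leave any red look-alike of the box_medium alone.

How it is judged:
By the outcome, as a careful person would: the job done as asked, in the order asked, and still so for the second after the job is handed in, with the robot touching nothing.
It also fails if it takes over 99 s, if anything falls off the work surface, if the arm or the gripper's body presses on something with over 40 N, if the wrist force passes 120 N, or if a joint passes its speed limit or range.

## Working session

There is one attempt and no reset: what is moved stays moved. The work goes in short steps, Python scripts to look and compute and a tool call to move; the robot and the scene stay as the last step left them, time stands still between calls to the robot, and variables do not carry over. Pictures are saved under pics/ and viewed, and the job is handed in when it is done.

Besides the shell and the picture viewer there is one more tool, called after ">>>" as a command line: name --argument value ..., lists and objects as JSON in quotes. drive_tool: Moves the arm, as the interface text tells. Its arguments: {"type":"object","properties":{"offset":{"type":"array","items":{"type":"array","items":{"type":"number"}}},"dr":{"type":"array","items":{"type":"array","items":{"type":"number"}}},"jaw":{"type":"number"},"force":{"type":"number"}},"required":["offset","dr"]}

```bash
mkdir -p pics
cat > h.py <<'E'
import numpy as np, cv2
from bench import manip
from scipy.spatial.transform import Rotation as R
def save(cam,name):
    o=manip.get_obs(); im=manip.grab_frame(cam); cv2.imwrite('pics/'+name+'.png',im[:,:,::-1]); return o,im
def K(p): return np.array([[p['fx'],0,p['cx']],[0,p['fy'],p['cy']],[0,0,1.]])
def view(cam,o=None):
    p=manip.camera_params(cam)
    if 'view' in p: return p,np.array(p['view'])
    T=np.eye(4);T[:3,:3]=R.from_euler('xyz',o['orientation'],degrees=True).as_matrix();T[:3,3]=o['tool_pos']
    return p,np.linalg.inv(T@np.array(p['T_tool_cam']))
def proj(P,cam,o=None):
    p,V=view(cam,o); return cv2.projectPoints(np.array(P,float).reshape(-1,3),cv2.Rodrigues(V[:3,:3])[0],V[:3,3],K(p),np.array(p['D'],float))[0].reshape(-1,2)
def ray(uv,cam,o=None):
    p,V=view(cam,o); n=cv2.undistortPoints(np.array(uv,float).reshape(-1,1,2),K(p),np.array(p['D'],float)).reshape(-1,2)
    d=np.c_[n,np.ones(len(n))]@V[:3,:3]; c=-V[:3,:3].T@V[:3,3]; return c,d
def onz(uv,z,cam,o=None):
    c,d=ray(uv,cam,o); return c+d*((z-c[2])/d[:,2])[:,None]
E
python3 - <<'E'
from h import *
o,_=save('scene','s0');save('side','d0');save('wrist','w0')
print(o)
for c in('scene','side','wrist'):
    p,V=view(c,o); print(c,p['fx'],p['cx'],p['cy'],p['D'],-V[:3,:3].T@V[:3,3],V[2,:3])
print(manip.camera_params('wrist')['T_tool_cam'])
E
```

```text
{'time': 0.0, 'joints': array([74.9502023 , 26.90048275, -2.78434892, 87.87390797,  1.38074519,
       65.37382652, -4.71350483]), 'qd': array([ 0.01857972,  0.03753722,  0.07145362,  0.07425479,  0.0095665 ,
        0.02447937, -0.00829029]), 'effort': array([-7.52373544e-04, -5.10315371e+01, -4.73683281e-02, -2.37718892e+01,
        1.05400870e-02,  7.59949529e-03,  2.74636847e-07]), 'tool_pos': array([ 0.15624953, -0.65611552,  0.25222263]), 'orientation': array([ 1.79995946e+02,  1.14593844e-01, -7.66022883e+01]), 'wrist_force': array([-0.06407884,  0.31310241, -0.01387585]), 'wrist_torque': array([ 0.02762826,  0.02983067, -0.02225997]), 'grip_width': 1.0052456150971878}
scene 425.79491107502014 282.5312805163005 208.99239814023468 [-0.02509371  0.          0.          0.          0.        ] [-0.51086898  0.49467123  0.80391497] [ 0.74106839 -0.36591222 -0.56296171]
side 419.5138731483302 276.57608125603696 208.58830388379027 [-0.00659546  0.          0.          0.          0.        ] [-0.09426488  1.04082279  0.55370269] [ 0.46757216 -0.78993933 -0.39670156]
wrist 298.184151848135 279.8234469948462 210.98951593239147 [-0.03764399  0.          0.          0.          0.        ] [ 0.22152807 -0.64095424  0.37391977] [-0.25818719 -0.05860417 -0.96431578]
[[ 9.99999578e-01 -2.41321928e-04 -8.86364661e-04  1.33566114e-04]
 [ 4.67311726e-04  9.64338507e-01  2.64671542e-01 -6.70063863e-02]
 [ 7.90884527e-04 -2.64671844e-01  9.64338213e-01 -1.21702392e-01]
 [ 0.00000000e+00  0.00000000e+00  0.00000000e+00  1.00000000e+00]]
```

View pics/s0.png

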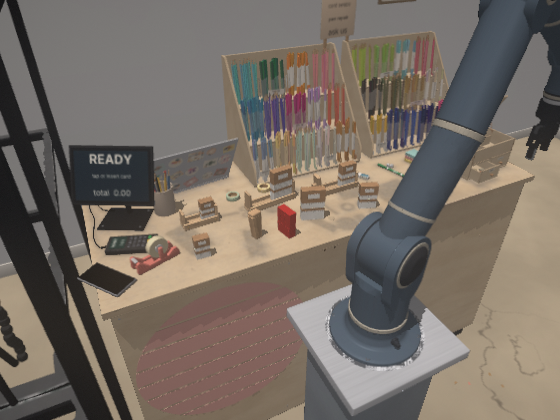

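View pics/d0.png

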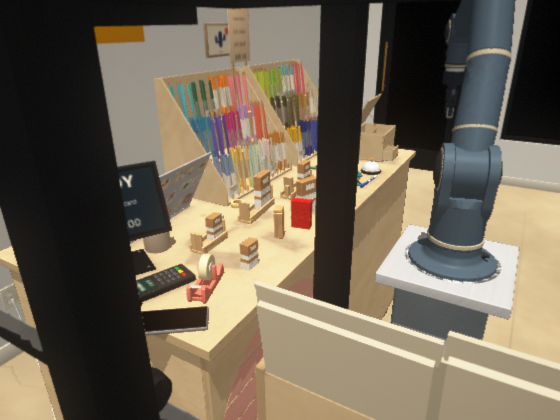

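View pics/w0.png

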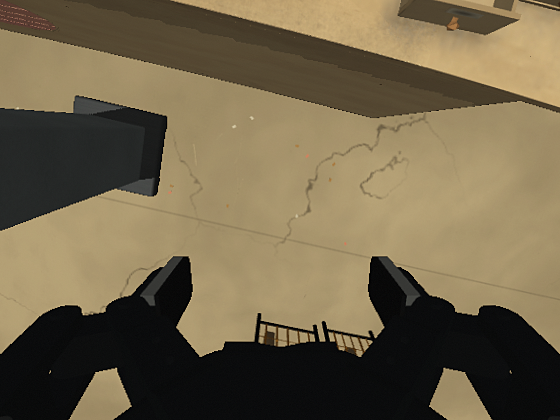

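Run:
```python
from h import *
im=cv2.imread('pics/s0.png'); c=im[150:280,160:420]; cv2.imwrite('pics/s0c.png',cv2.resize(c,None,fx=3,fy=3,interpolation=cv2.INTER_CUBIC))
for n in('box_small','box_medium','box_large','wedge','rack_medium','stapler','tape_dispenser'):
    r=manip.look_for(n,'scene')
    for d in r[:5]: print(n,np.round(d['confidence'],2),np.round(d['box']),onz([[d['box'][0]+d['box'][2]/2,d['box'][1]+d['box'][3]]],0,'scene')[0].round(3))
```

```text
box_small 0.69 [194. 233.  18.  23.] [ 0.431  0.284 -0.   ]
box_medium 0.94 [280. 204.  12.  31.] [0.413 0.025 0.   ]
box_medium 0.64 [357. 184.  23.  24.] [ 0.427 -0.291  0.   ]
box_large 0.57 [304. 183.  23.  36.] [ 0.45  -0.101  0.   ]
wedge 0.65 [250. 208.  11.  30.] [ 0.44   0.116 -0.   ]
rack_medium 0.71 [131. 235.  49.  43.] [0.399 0.428 0.   ]
rack_medium 0.65 [309. 160.  50.  32.] [ 0.563 -0.239  0.   ]
stapler 0.57 [181. 195.  34.  35.] [0.557 0.26  0.   ]
tape_dispenser 0.8 [134. 237.  47.  38.] [0.41  0.422 0.   ]
```

View pics/s0c.png

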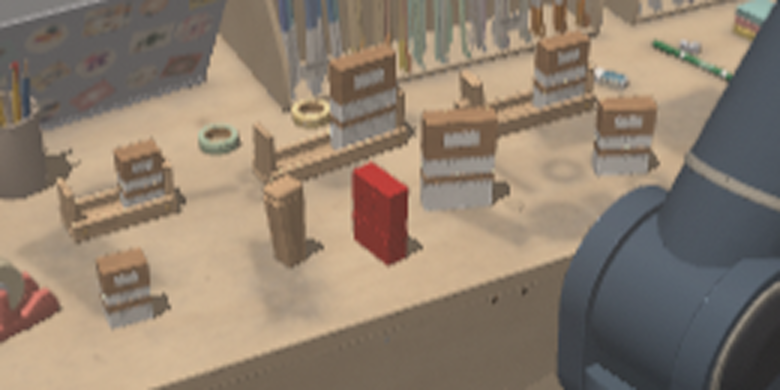

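>>> drive_tool --offset '[[-0.4865, -0.5873, -0.1707], [-0.4865, -0.5873, -0.1707], [-0.4865, -0.5873, -0.1707], [-0.4865, -0.5873, -0.1707], [-0.4865, -0.5873, -0.1707], [-0.4865, -0.5873, -0.1707], [-0.4865, -0.5873, -0.1707], [-0.4865, -0.5873, -0.1707], [-0.4865, -0.5873, -0.1707], [-0.4865, -0.5873, -0.1707], [-0.4865, -0.5873, -0.1707], [-0.4865, -0.5873, -0.1707], [-0.4865, -0.5873, -0.1707], [-0.4865, -0.5873, -0.1707]]' --dr '[[0, 0, -0.2128], [0, 0, -0.2128], [0, 0, -0.2128], [0, 0, -0.2128], [0, 0, -0.2128], [0, 0, -0.2128], [0, 0, -0.2128], [0, 0, -0.2128], [0, 0, -0.2128], [0, 0, -0.2128], [0, 0, -0.2128], [0, 0, -0.2128], [0, 0, -0.2128], [0, 0, -0.2128]]'

```text
time: 2.25
tool_pos: [0.4998, -0.2008, 0.3811]
orientation: [180.0, 0.0, -0.1]
wrist_force: [-0.9, -0.3, -0.2]
grip_width: 0.999
```

Run:
```python
from h import *
o,_=save('wrist','w1'); print(o['tool_pos'],o['orientation'],o['joints'].round(1),o['time'],abs(o['qd']).max())
```

```text
[ 0.49975014 -0.20077735  0.38113319] [ 1.79989770e+02  2.55019134e-02 -1.22393993e-01] [ 45.   11.5 -32.7  94.5   6.4  75.9  11.2] 2.25 0.47492881952437327
```

View pics/w1.png

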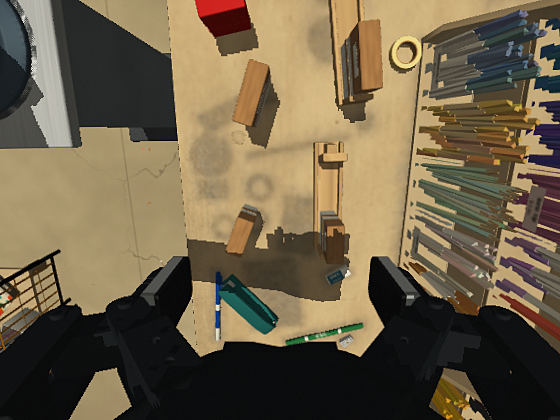

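>>> drive_tool --offset '[[0, -0.48, 0], [0, -0.48, 0], [0, -0.48, 0], [0, -0.48, 0], [0, -0.48, 0], [0, -0.48, 0], [0, -0.48, 0], [0, -0.48, 0], [0, -0.48, 0]]' --dr '[[0, 0, 0], [0, 0, 0], [0, 0, 0], [0, 0, 0], [0, 0, 0], [0, 0, 0], [0, 0, 0], [0, 0, 0], [0, 0, 0]]'

```text
time: 3.42
tool_pos: [0.5009, 0.1584, 0.3812]
orientation: [179.9, 0.0, -0.2]
wrist_force: [0.6, -0.7, -0.6]
grip_width: 0.999
```

Run:
```python
from h import *
o,_=save('wrist','w2'); print(o['tool_pos'],o['orientation'],o['joints'].round(1),o['time'],abs(o['qd']).max())
```

```text
[0.5008609  0.15837937 0.38116045] [ 1.79948138e+02  2.57928879e-03 -1.94680842e-01] [ 17.1  12.2 -46.4  95.6   9.1  76.2 -31. ] 3.425 0.23497431490188025
```

View pics/w2.png

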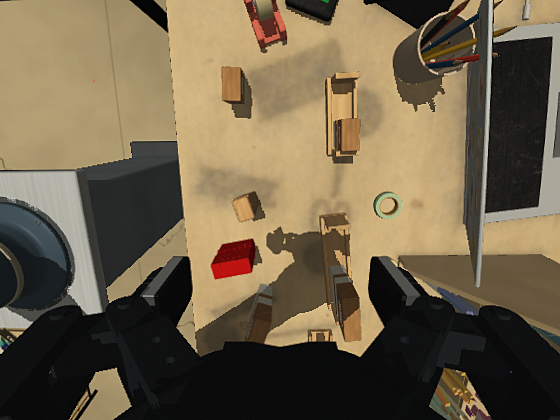

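Run:
```python
from h import *
def crop(n,x0,y0,x1,y1,f,out):
    im=cv2.imread(f'pics/{n}.png')[y0:y1,x0:x1]; im=cv2.resize(im,None,fx=f,fy=f,interpolation=cv2.INTER_CUBIC)
    for x in range((x0+9)//10*10,x1,10):
        cv2.line(im,((x-x0)*f,0),((x-x0)*f,6 if x%50 else 14),(0,0,255),1)
        if x%20==0: cv2.putText(im,str(x),((x-x0)*f-10,24),0,.4,(0,0,255),1)
    for y in range((y0+9)//10*10,y1,10):
        cv2.line(im,(0,(y-y0)*f),(6,(y-y0)*f),(0,0,255),1)
        if y%20==0: cv2.putText(im,str(y),(8,(y-y0)*f+4),0,.4,(0,0,255),1)
    cv2.imwrite(f'pics/{out}.png',im)
crop('w1',210,135,370,265,4.0 if 0 else 4,'w1a')
crop('w1',215,0,395,130,4,'w1b')
crop('w2',205,55,375,175,4,'w2a')
crop('w2',205,180,375,320,4,'w2b')
```

```text
(no output)
```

View pics/w1a.png

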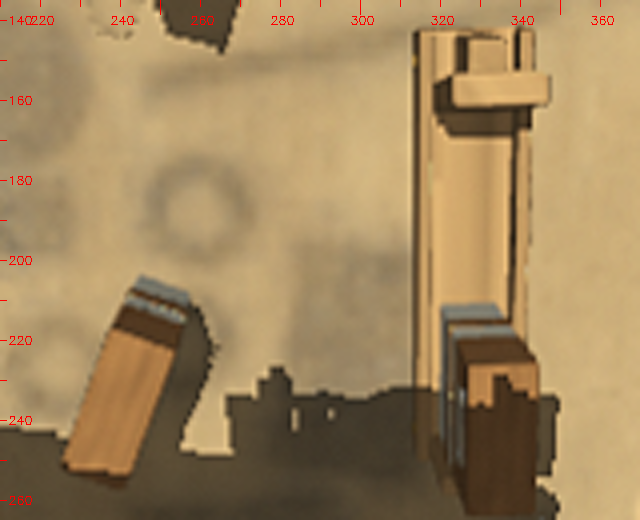

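View pics/w1b.png

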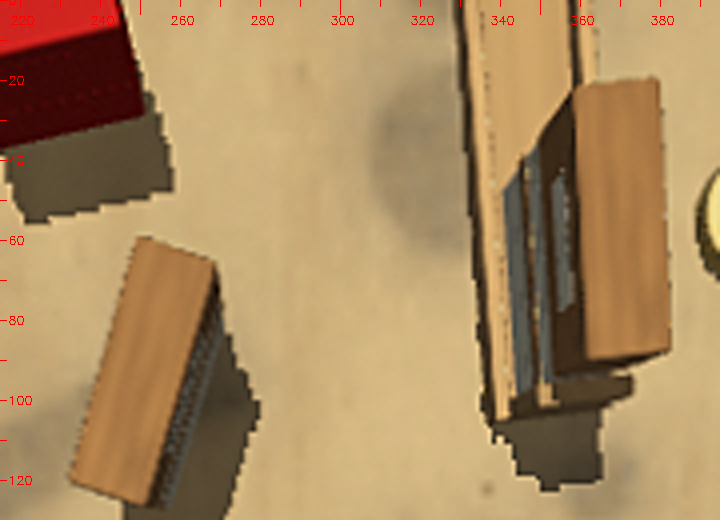

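View pics/w2a.png

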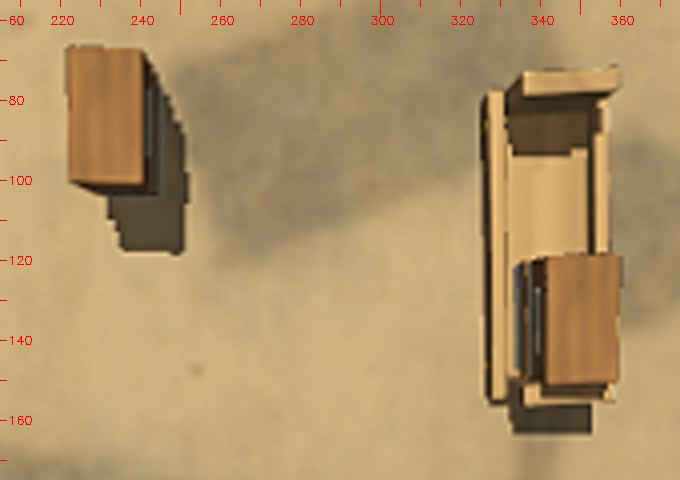

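View pics/w2b.png

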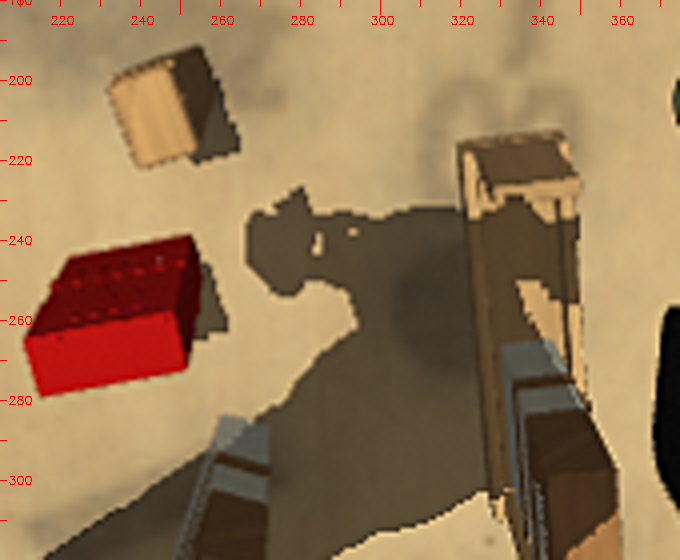

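```bash
cat > m.py <<'E'
from h import *
from scipy.optimize import least_squares
o1=dict(tool_pos=[0.49975014,-0.20077735,0.38113319],orientation=[179.98977,.0255,-.12239])
o2=dict(tool_pos=[0.5008609,0.15837937,0.38116045],orientation=[179.948138,.00258,-.19468])
def rect(x,y,yaw,L): # corners order: (-x,+y),(+x,+y),(+x,-y),(-x,-y)
    c,s=np.cos(yaw),np.sin(yaw); return np.array([[x+c*a-s*b,y+s*a+c*b] for a,b in L])
def fit(uv,z,w,d,o,L=None):
    L=L or [(-w/2,d/2),(w/2,d/2),(w/2,-d/2),(-w/2,-d/2)]
    P=onz(uv,z,'wrist',o)[:,:2]
    f=lambda q:(rect(*q,L)-P).ravel()
    r=least_squares(f,[*P.mean(0),0]); return r.x, (f(r.x).reshape(-1,2)*1000).round(1)
E
python3 - <<'E'
from m import *
T=dict(
med=([(238.5,217),(254.25,222.5),(242.5,253.75),(225.5,250)],.088,.026,.06,o1),
large=([(249.5,59),(269,65.5),(252.5,126.25),(232.5,120)],.112,.026,.076,o1),
Lfix=([(358.75,22.5),(380,19.5),(382.5,87.5),(361.25,90)],.12,.026,.076,o1),
Mfix=([(327,225.5),(344.5,225.5),(345,263.75),(327,263.75)],.096,.026,.06,o1),
Sfix=([(341.75,119.25),(360,118.25),(359.5,150.75),(341.75,151.75)],.078,.026,.044,o2),
small=([(222,66.75),(240,67),(240.75,101.25),(222,100.75)],.07,.026,.044,o2),
wedge=([(232.5,202),(247.5,195.75),(254.25,217.5),(241.75,222)],.095,.024,.034,o2),
Mboard=([(323,153.5),(347,153),(347,161),(323.75,161)],.078,.034,.01,o1),
)
for k,v in T.items():
    q,e=fit(*v); print(k,q[:2].round(4),np.degrees(q[2]).round(1),e.tolist())
print(onz([(325.5,227),(350,224.5),(327.5,230.5),(350,227.5)],.068,'wrist',o2).round(4))
print(onz([(336,73),(359.5,72),(336,78.75),(360,78)],.058,'wrist',o2).round(4))
E
```

```text
med [ 0.4405 -0.2857] -21.1 [[-0.1, 3.3], [1.4, 2.3], [-1.2, -4.4], [-0.1, -1.2]]
large [ 0.4639 -0.0903] -17.6 [[-0.5, 1.0], [0.9, 0.5], [-0.3, -0.8], [-0.1, -0.7]]
Lfix [ 0.6071 -0.0489] 6.1 [[-0.9, 1.1], [0.5, 0.5], [0.3, -0.9], [0.1, -0.7]]
Mfix [ 0.5812 -0.2969] 2.6 [[-0.1, -0.6], [0.7, 0.6], [-0.7, 0.6], [0.2, -0.7]]
Sfix [0.5993 0.2174] 2.8 [[-0.5, 0.1], [0.4, -0.0], [0.6, -0.1], [-0.5, 0.0]]
small [0.4351 0.2854] -1.7 [[-0.9, 0.3], [0.9, 0.1], [0.1, -0.1], [-0.1, -0.2]]
wedge [0.4498 0.1159] 19.5 [[-1.1, 1.2], [0.1, 0.2], [2.8, -0.0], [-1.7, -1.4]]
Mboard [ 0.5776 -0.1715] 1.0 [[0.3, -0.4], [0.5, -0.5], [0.1, 0.7], [-0.9, 0.1]]
[[0.5705 0.0803 0.068 ]
 [0.608  0.0842 0.068 ]
 [0.5738 0.0746 0.068 ]
 [0.6083 0.0793 0.068 ]]
[[0.579  0.3011 0.058 ]
 [0.6116 0.3025 0.058 ]
 [0.5793 0.2936 0.058 ]
 [0.6127 0.2947 0.058 ]]
```

```bash
cat > ov.py <<'E'
from m import *
def box3(x,y,yaw,z0,z1,xr,yr):
    return [np.c_[rect(x,y,yaw,[(xr[0],yr[1]),(xr[1],yr[1]),(xr[1],yr[0]),(xr[0],yr[0])]),np.full(4,z)] for z in (z0,z1)]
def draw(im,segs,cam,o,f,x0,y0,col):
    for P in segs:
        uv=proj(P,cam,o); uv=((uv-[x0,y0]+.5)*f).astype(int)
        cv2.polylines(im,[uv.reshape(-1,1,2)],True,col,1)
def rack(kind,x,y,yaw): # bay point
    d=np.radians(yaw); out=[]
    if kind=='s': yr=(-27-44-8,27+8)   ;fb=(-71,-27);h=.078; bd=[(.058,27,35)]; L=115
    if kind=='l': fb=(-119,-43);h=.12;bd=[(.068,43,51)];L=179
    if kind=='m': fb=(-90,-30);h=.096;bd=[(.078,49.7+10,68)];L=183
    k=1e-3
    out+=box3(x,y,d,.008,h,(-.013,.013),(fb[0]*k,fb[1]*k))
    for zz,a,b in bd: out+=box3(x,y,d,.008,zz,(-.017,.017),(a*k,b*k))[1:]
    if kind=='m': yr=(-7.65-91.5,-7.65+91.5)
    else:
        e=bd[0][2]; yr=(e-L,e)
    for a,b in((-.023,-.017),(.017,.023)): out+=box3(x,y,d,0,.022,(a,b),(yr[0]*k,yr[1]*k))[1:]
    return out
E
python3 - <<'E'
from ov import *
def go(n,o,x0,y0,x1,y1,f,items,out):
    im=cv2.imread(f'pics/{n}.png')[y0:y1,x0:x1]; im=cv2.resize(im,None,fx=f,fy=f,interpolation=cv2.INTER_CUBIC)
    for s in items: draw(im,s,'wrist',o,f,x0,y0,(0,255,0))
    cv2.imwrite(f'pics/{out}.png',im)
def bayfrom(q,yaw,d): a=np.radians(yaw); return (q[0]-np.sin(a)*d,q[1]+np.cos(a)*d,yaw)
S=bayfrom((.5993,.2174),2,.049);L=bayfrom((.6071,-.0489),5.5,.081);M=bayfrom((.5812,-.2969),1.8,.060)
print(S,L,M)
r=np.radians
go('w1',o1,210,130,370,270,4,[rack('m',*M),box3(.4405,-.2857,r(-21.1),0,.088,(-.013,.013),(-.03,.03))],'o1')
go('w1',o1,215,0,395,130,4,[rack('l',*L),box3(.4639,-.0903,r(-17.6),0,.112,(-.013,.013),(-.038,.038))],'o2')
go('w2',o2,205,55,375,175,4,[rack('s',*S),box3(.4351,.2854,r(-1.7),0,.070,(-.013,.013),(-.022,.022))],'o3')
go('w2',o2,205,180,375,320,4,[rack('l',*L),box3(.4498,.1159,r(19.5),0,.095,(-.012,.012),(-.017,.017))],'o4')
E
```

```text
(np.float64(0.5975899246615775), np.float64(0.2663701505239357), 2) (np.float64(0.5993364940458619), np.float64(0.03172709206774149), 5.5) (np.float64(0.5793153544553123), np.float64(-0.2369296063780561), 1.8)
```

View pics/o1.png

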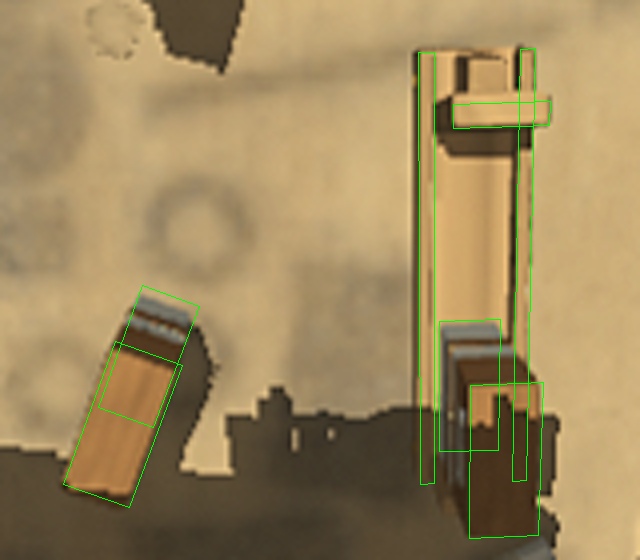

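View pics/o2.png

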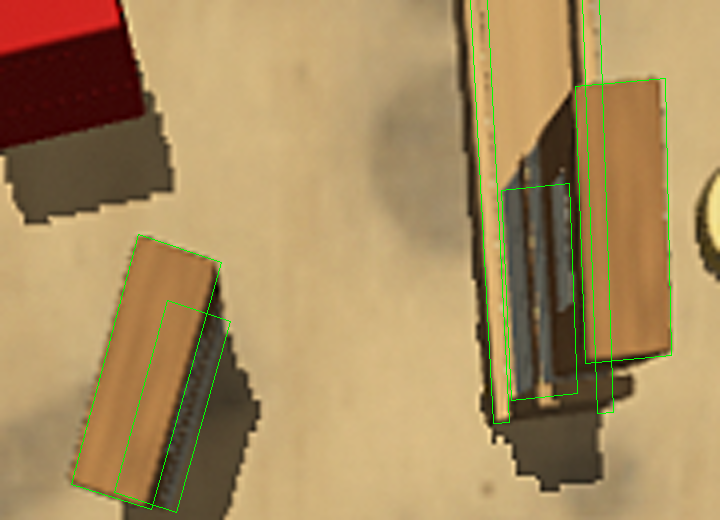

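View pics/o3.png

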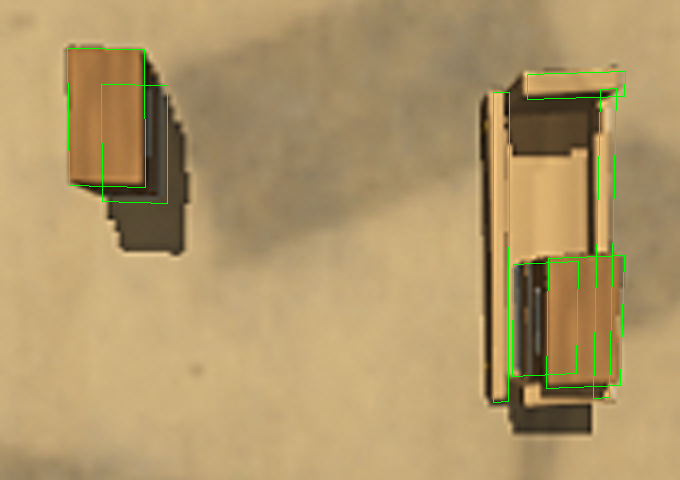

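View pics/o4.png

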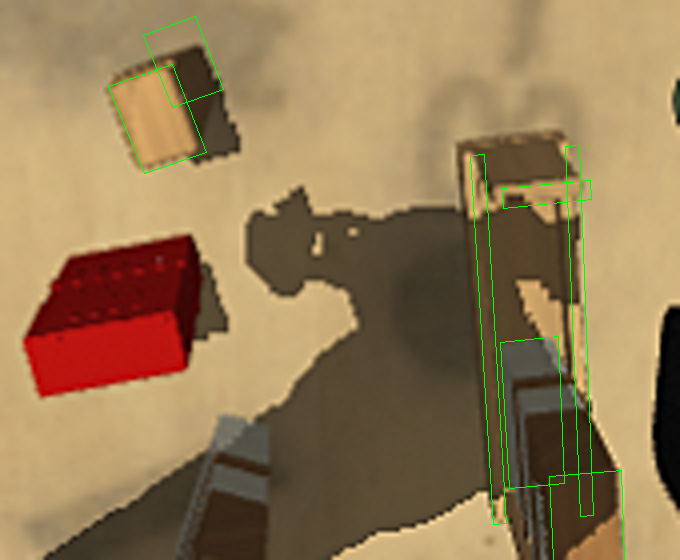

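```bash
cat > mv.py <<'E'
from h import *
def plan(*wps):
    o=manip.get_obs(); p=np.array(o['tool_pos']); Rm=R.from_euler('xyz',o['orientation'],degrees=True)
    print('t',o['time'],'pos',p.round(4),'rpy',np.round(o['orientation'],1),'j',o['joints'].round(0),'F',np.round(o['wrist_force'],1),'g',round(o['grip_width'],3))
    prev=p
    for x,y,z,yaw in wps:
        t=np.array([x,y,z]); off=Rm.inv().apply(t-p)/.75; dr=(Rm.inv()*R.from_euler('xyz',[180,0,yaw],degrees=True)).as_rotvec()/(2*np.pi)
        print(off.round(4).tolist(),dr.round(4).tolist(),'rows',round(np.linalg.norm(t-prev)/.0625,1)); prev=t
E
python3 -c "
from mv import *
plan((.435,.2855,.15,-1.7),(.435,.2855,.058,-1.7))"
```

```text
t 3.475 pos [0.5008 0.1585 0.3812] rpy [180.    0.   -0.2] j [ 17.  12. -46.  96.   9.  76. -31.] F [-0.7  0.1 -1.4] g 1.0
[-0.0883, -0.1693, 0.3081] [0.0001, -0.0, 0.0042] rows 4.3
[-0.0883, -0.1694, 0.4308] [0.0001, -0.0, 0.0042] rows 1.5
```

>>> drive_tool --offset '[[-0.0883, -0.1693, 0.3081], [-0.0883, -0.1693, 0.3081], [-0.0883, -0.1693, 0.3081], [-0.0883, -0.1693, 0.3081], [-0.0883, -0.1693, 0.3081], [-0.0883, -0.1693, 0.3081], [-0.0883, -0.1693, 0.3081]]' --dr '[[0, 0, 0.0042], [0, 0, 0.0042], [0, 0, 0.0042], [0, 0, 0.0042], [0, 0, 0.0042], [0, 0, 0.0042], [0, 0, 0.0042]]' --jaw 0.75 --force 30

```text
time: 4.35
tool_pos: [0.4356, 0.2866, 0.1512]
orientation: [-180.0, -0.1, -1.6]
wrist_force: [-0.5, -0.0, -0.1]
grip_width: 0.748
```

```bash
python3 -c "
from mv import *
save('wrist','w3')
plan((.435,.2855,.058,-1.7))"
```

```text
t 4.4 pos [0.4357 0.2866 0.1514] rpy [-1.8e+02 -1.0e-01 -1.7e+00] j [ -3.  26. -44. 113.  23.  50. -61.] F [-0.1  0.6 -0.2] g 0.754
[-0.0012, 0.0016, 0.1246] [-0.0001, -0.0004, 0.0001] rows 1.5
```

View pics/w3.png

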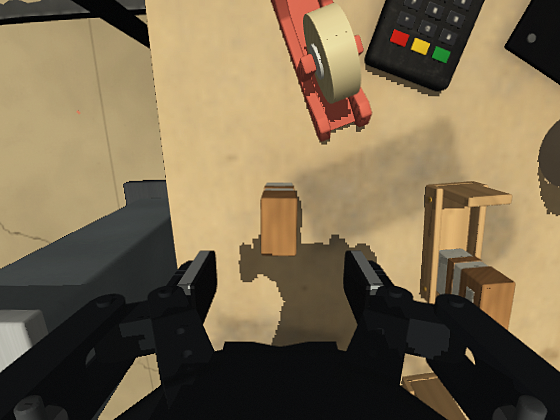

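>>> drive_tool --offset '[[-0.0012, 0.0016, 0.06], [-0.0012, 0.0016, 0.1246], [-0.0012, 0.0016, 0.1246], [-0.0012, 0.0016, 0.1246]]' --dr '[[0, 0, 0], [0, 0, 0], [0, 0, 0], [0, 0, 0]]'

```text
time: 4.9
tool_pos: [0.4346, 0.2868, 0.0588]
orientation: [-179.9, -0.2, -1.6]
wrist_force: [-0.2, 0.3, 0.5]
grip_width: 0.75
```

>>> drive_tool --offset '[[0, 0, 0], [0, 0, 0], [0, 0, 0], [0, 0, 0], [0, 0, 0], [0, 0, 0]]' --dr '[[0, 0, 0], [0, 0, 0], [0, 0, 0], [0, 0, 0], [0, 0, 0], [0, 0, 0]]' --jaw 0 --force 30

```text
time: 5.65
tool_pos: [0.434, 0.2866, 0.0582]
orientation: [-180.0, -0.1, -1.5]
wrist_force: [-0.8, -2.8, 7.5]
grip_width: 0.303
```

```bash
python3 -c "
from mv import *
plan((.437,.2855,.16,-1.7),(.53,.272,.16,0))"
```

```text
t 5.65 pos [0.434  0.2866 0.0582] rpy [-1.8e+02 -1.0e-01 -1.5e+00] j [ -9.  33. -38. 117.  31.  40. -68.] F [-0.8 -2.8  7.5] g 0.303
[0.0043, 0.0013, -0.1357] [-0.0001, -0.0004, 0.0005] rows 1.6
[0.1287, 0.016, -0.1355] [-0.0001, -0.0004, -0.0042] rows 1.5
```

>>> drive_tool --offset '[[0.0043, 0.0013, -0.08], [0.0043, 0.0013, -0.15], [0.06, 0.01, -0.17], [0.12, 0.016, -0.17], [0.12, 0.016, -0.17], [0.12, 0.016, -0.17]]' --dr '[[0, 0, 0], [0, 0, -0.0042], [0, 0, -0.0042], [0, 0, -0.0042], [0, 0, -0.0042], [0, 0, -0.0042]]'

```text
time: 6.4
tool_pos: [0.5219, 0.2718, 0.184]
orientation: [180.0, 0.1, 0.0]
wrist_force: [0.3, 0.8, -0.5]
grip_width: 0.299
```

```bash
cat > crop.py <<'E'
import cv2
def crop(n,x0,y0,x1,y1,f,out):
    im=cv2.imread(f'pics/{n}.png')[y0:y1,x0:x1]; im=cv2.resize(im,None,fx=f,fy=f,interpolation=cv2.INTER_CUBIC)
    for x in range((x0+9)//10*10,x1,10):
        cv2.line(im,((x-x0)*f,0),((x-x0)*f,6),(0,0,255),1)
        if x%20==0: cv2.putText(im,str(x),((x-x0)*f-10,20),0,.4,(0,0,255),1)
    for y in range((y0+9)//10*10,y1,10):
        cv2.line(im,(0,(y-y0)*f),(6,(y-y0)*f),(0,0,255),1)
        if y%20==0: cv2.putText(im,str(y),(8,(y-y0)*f+4),0,.4,(0,0,255),1)
    cv2.imwrite(f'pics/{out}.png',im)
E
python3 -c "
from mv import *
from crop import crop
save('wrist','w4')
plan((.53,.2724,.16,0))"
```

```text
t 6.45 pos [0.5214 0.2722 0.184 ] rpy [1.8e+02 1.0e-01 1.0e-01] j [  1.  29. -44. 102.  23.  58. -52.] F [ 0.8  0.8 -0.7] g 0.3
[0.0114, -0.0003, 0.032] [0.0, 0.0002, 0.0003] rows 0.4
```

View pics/w4.png

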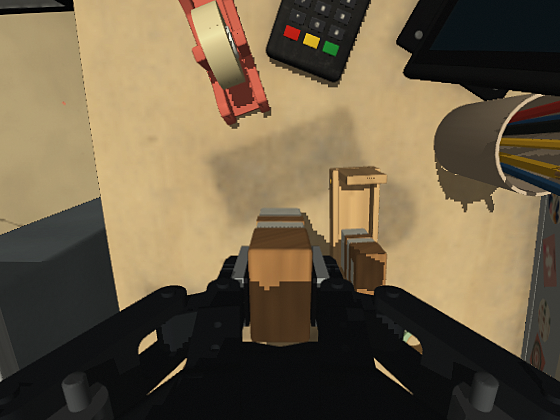

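```bash
python3 -c "
from crop import crop
crop('w4',310,150,410,300,5,'w4c')"
```

```text
(no output)
```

View pics/w4c.png

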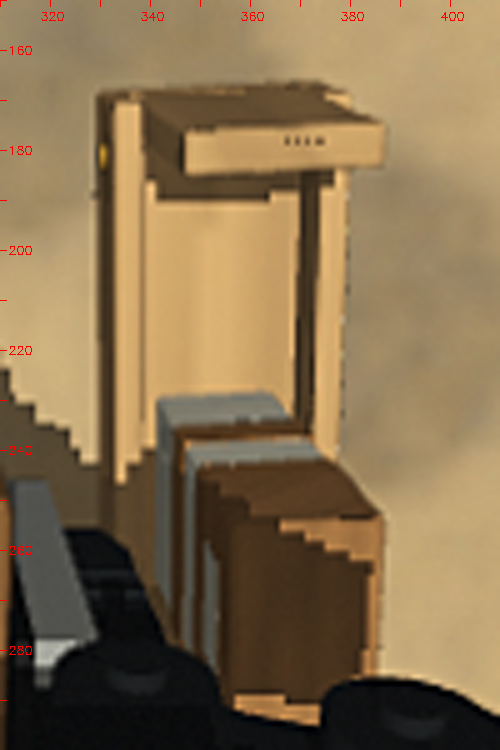

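Run:
```python
from m import *
o=dict(tool_pos=[.5214,.2722,.184],orientation=[180,.1,.1])
print(onz([(347,176),(386.6,175),(347,184.4),(386.6,183)],.058,'wrist',o).round(4))
print(onz([(357,254),(386.4,253),(385.6,284)],.078,'wrist',o).round(4))
print(onz([(333,170),(333,247),(338.6,170),(338,240),(379,184),(377,241)],.022,'wrist',o).round(4))
```

```text
[[0.5773 0.3017 0.058 ]
 [0.6106 0.3027 0.058 ]
 [0.5777 0.2946 0.058 ]
 [0.6112 0.2959 0.058 ]]
[[0.5851 0.24   0.078 ]
 [0.6095 0.2409 0.078 ]
 [0.6117 0.2123 0.078 ]]
[[0.5717 0.302  0.022 ]
 [0.5755 0.2234 0.022 ]
 [0.577  0.302  0.022 ]
 [0.5802 0.231  0.022 ]
 [0.6169 0.2886 0.022 ]
 [0.6201 0.23   0.022 ]]
```

```bash
python3 -c "
from mv import *
plan((.5962,.2685,.16,2.2),(.5962,.2685,.0675,2.2))"
```

```text
t 6.45 pos [0.5214 0.2722 0.184 ] rpy [1.8e+02 1.0e-01 1.0e-01] j [  1.  29. -44. 102.  23.  58. -52.] F [ 0.8  0.8 -0.7] g 0.3
[0.0997, 0.0051, 0.0319] [0.0, 0.0002, -0.0059] rows 1.3
[0.0999, 0.005, 0.1552] [0.0, 0.0002, -0.0059] rows 1.5
```

>>> drive_tool --offset '[[0.0998, 0.0051, 0.0319], [0.0998, 0.0051, 0.0319], [0.0998, 0.0051, 0.0319], [0.0998, 0.0051, 0.0319]]' --dr '[[0, 0, -0.0059], [0, 0, -0.0059], [0, 0, -0.0059], [0, 0, -0.0059]]'

```text
time: 6.95
tool_pos: [0.5958, 0.2692, 0.1609]
orientation: [-180.0, 0.0, 2.3]
wrist_force: [-0.3, 0.7, -1.4]
grip_width: 0.304
```

```bash
python3 -c "
from mv import *
save('wrist','w5')
plan((.5962,.2685,.0675,2.2))"
```

```text
t 7.0 pos [0.596  0.2692 0.1611] rpy [-180.     0.     2.3] j [  0.  36. -42.  94.  27.  60. -47.] F [-0.1  0.4 -0.4] g 0.3
[0.0003, 0.001, 0.1248] [-0.0001, 0.0, 0.0002] rows 1.5
```

View pics/w5.png

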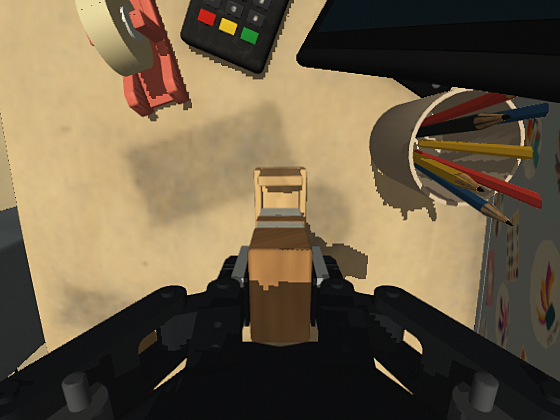

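>>> drive_tool --offset '[[0.0003, 0.001, 0.05], [0.0003, 0.001, 0.09], [0.0003, 0.001, 0.11], [0.0003, 0.001, 0.118], [0.0003, 0.001, 0.1248], [0.0003, 0.001, 0.1248], [0.0003, 0.001, 0.1248]]' --dr '[[0, 0, 0], [0, 0, 0], [0, 0, 0], [0, 0, 0], [0, 0, 0], [0, 0, 0], [0, 0, 0]]'

```text
time: 7.88
tool_pos: [0.5984, 0.2675, 0.0675]
orientation: [-180.0, -0.1, 2.1]
wrist_force: [0.2, -0.8, -0.1]
grip_width: 0.297
```

```bash
python3 -c "
from mv import *
save('wrist','w6');save('side','d6')
plan((.5962,.2685,.0665,2.2))"
```

```text
t 7.975 pos [0.5983 0.2673 0.0673] rpy [-1.8e+02 -1.0e-01  2.1e+00] j [ -2.  42. -38.  98.  32.  51. -51.] F [ 0.6  0.4 -1.3] g 0.298
[-0.0027, -0.0017, 0.0011] [-0.0, -0.0002, -0.0002] rows 0.0
```

View pics/w6.png

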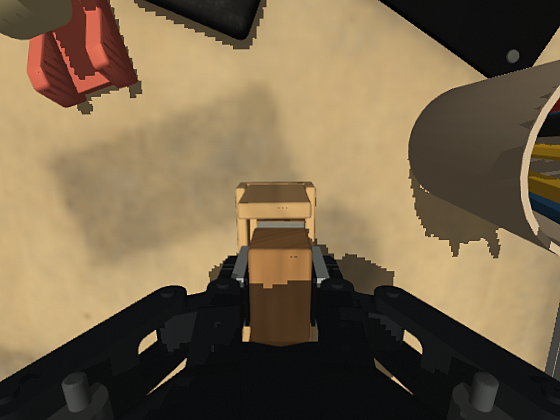

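>>> drive_tool --offset '[[-0.0027, 0, 0.001], [-0.0027, 0, 0.001], [-0.0027, 0, 0.001]]' --dr '[[0, 0, 0], [0, 0, 0], [0, 0, 0]]'

```text
time: 8.35
tool_pos: [0.596, 0.2672, 0.0663]
orientation: [180.0, -0.0, 2.1]
wrist_force: [-0.0, -0.6, 1.2]
grip_width: 0.299
```

>>> drive_tool --offset '[[0, 0, 0], [0, 0, 0], [0, 0, 0], [0, 0, -0.05], [0, 0, -0.13], [0, 0, -0.2], [0, 0, -0.2]]' --dr '[[0, 0, 0], [0, 0, 0], [0, 0, 0], [0, 0, 0], [0, 0, 0], [0, 0, 0], [0, 0, 0]]' --jaw 0.6

```text
time: 9.22
tool_pos: [0.5978, 0.2692, 0.2214]
orientation: [-179.8, -0.5, 2.1]
wrist_force: [-0.3, 0.2, 0.7]
grip_width: 0.597
```

```bash
python3 -c "
from mv import *
save('wrist','w7')
plan((.5,.06,.35,0),(.464,-.09,.25,-17.6))"
```

```text
t 9.275 pos [0.5966 0.2678 0.2183] rpy [-179.9   -0.2    2.1] j [  1.  33. -43.  92.  24.  65. -45.] F [-0.3 -0.9 -0.6] g 0.598
[-0.1383, 0.2719, -0.1766] [-0.0002, -0.0006, 0.0059] rows 4.2
[-0.1942, 0.4702, -0.0437] [-0.0003, -0.0006, 0.0548] rows 2.9
```

View pics/w7.png

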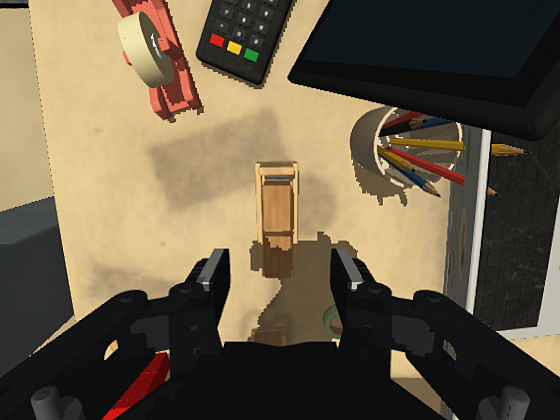

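>>> drive_tool --offset '[[-0.05, 0.1, -0.04], [-0.1, 0.2, -0.04], [-0.15, 0.3, -0.04], [-0.1942, 0.4702, -0.0237], [-0.1942, 0.4702, -0.0037], [-0.1942, 0.4702, 0.0163], [-0.1942, 0.4702, 0.0163], [-0.1942, 0.4702, 0.0163], [-0.1942, 0.4702, 0.0163], [-0.1942, 0.4702, 0.0163]]' --dr '[[0, 0, 0.01], [0, 0, 0.03], [0, 0, 0.0548], [0, 0, 0.0548], [0, 0, 0.0548], [0, 0, 0.0548], [0, 0, 0.0548], [0, 0, 0.0548], [0, 0, 0.0548], [0, 0, 0.0548]]' --jaw 0.75

```text
time: 10.52
tool_pos: [0.4643, -0.0888, 0.2042]
orientation: [-180.0, -0.1, -17.4]
wrist_force: [0.5, -0.4, 0.6]
grip_width: 0.751
```

```bash
python3 -c "
from mv import *
save('wrist','w8')
plan((.464,-.0905,.098,-17.6))"
```

```text
t 10.575 pos [ 0.4642 -0.0891  0.2042] rpy [-1.80e+02 -1.00e-01 -1.74e+01] j [ 39.  15. -39. 116.  12.  53. -23.] F [0.6 0.1 0.4] g 0.748
[0.0002, 0.002, 0.1416] [-0.0001, -0.0001, 0.0005] rows 1.7
```

View pics/w8.png

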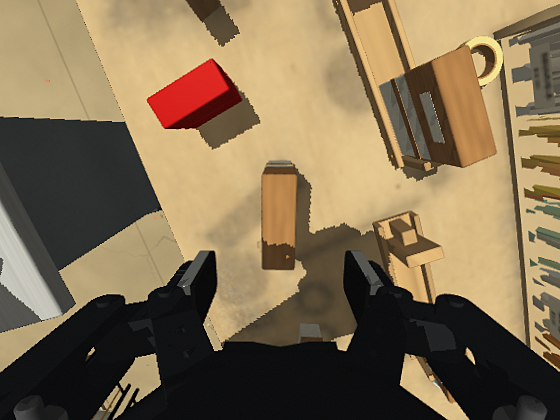

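>>> drive_tool --offset '[[0.0002, 0.002, 0.07], [0.0002, 0.002, 0.1416], [0.0002, 0.002, 0.1416], [0.0002, 0.002, 0.1416]]' --dr '[[0, 0, 0], [0, 0, 0], [0, 0, 0], [0, 0, 0]]'

```text
time: 11.08
tool_pos: [0.4646, -0.0915, 0.0992]
orientation: [-180.0, -0.1, -17.5]
wrist_force: [0.7, 0.3, -0.2]
grip_width: 0.753
```

>>> drive_tool --offset '[[0, 0, 0], [0, 0, 0], [0, 0, 0], [0, 0, 0], [0, 0, 0], [0, 0, 0]]' --dr '[[0, 0, 0], [0, 0, 0], [0, 0, 0], [0, 0, 0], [0, 0, 0], [0, 0, 0]]' --jaw 0 --force 35

```text
time: 11.82
tool_pos: [0.4637, -0.0922, 0.0991]
orientation: [180.0, -0.1, -17.6]
wrist_force: [-1.9, 0.1, 7.5]
grip_width: 0.297
```

```bash
python3 -c "
from mv import *
plan((.464,-.09,.24,-17.6),(.51,.03,.24,5))"
```

```text
t 11.825 pos [ 0.4637 -0.0922  0.0991] rpy [ 1.80e+02 -1.00e-01 -1.76e+01] j [ 34.  24. -34. 122.  21.  40. -32.] F [-1.9  0.1  7.5] g 0.297
[-0.0001, -0.0029, -0.1879] [0.0001, -0.0003, -0.0001] rows 2.3
[0.0099, -0.1739, -0.188] [0.0002, -0.0002, -0.0628] rows 2.1
```

>>> drive_tool --offset '[[0, -0.003, -0.08], [0, -0.003, -0.16], [0, -0.01, -0.188], [0.0099, -0.0939, -0.188], [0.0099, -0.1739, -0.188], [0.0099, -0.1739, -0.188], [0.0099, -0.1739, -0.188], [0.0099, -0.1739, -0.188]]' --dr '[[0, 0, 0], [0, 0, 0], [0, 0, -0.02], [0, 0, -0.0628], [0, 0, -0.0628], [0, 0, -0.0628], [0, 0, -0.0628], [0, 0, -0.0628]]'

```text
time: 12.82
tool_pos: [0.5093, 0.0283, 0.2385]
orientation: [179.9, 0.0, 4.9]
wrist_force: [-0.5, -0.3, -0.9]
grip_width: 0.299
```

```bash
python3 -c "
from mv import *
from crop import crop
save('wrist','w9')
plan((.6,.0317,.24,5))
crop('w9',310,130,460,290,4,'w9c')"
```

```text
t 12.875 pos [0.5094 0.0283 0.2385] rpy [179.9   0.    4.8] j [ 31.  18. -47. 109.  15.  59. -18.] F [ 0.4  0.2 -3. ] g 0.299
[0.1208, 0.0057, -0.002] [0.0002, 0.0001, -0.0004] rows 1.5
```

View pics/w9.png

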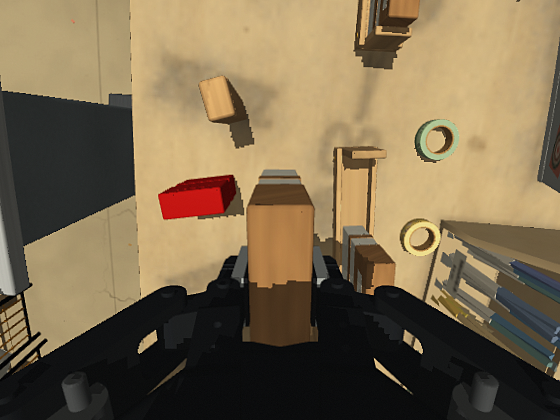

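View pics/w9c.png

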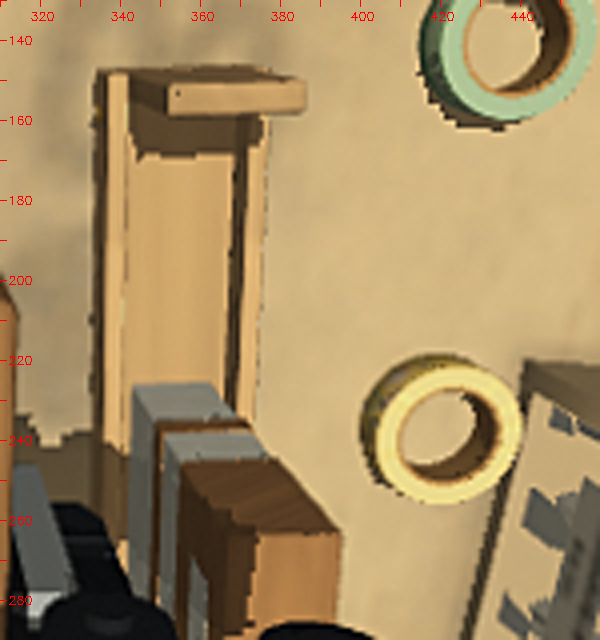

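Run:
```python
from m import *
o=dict(tool_pos=[.5094,.0283,.2385],orientation=[179.9,0,4.8])
print(onz([(352,150.75),(386.25,150),(352,158.75),(386.25,157.5)],.068,'wrist',o).round(4))
print(onz([(373.75,263.25),(395,262.5)],.12,'wrist',o).round(4))
print(onz([(337,148.75),(335.75,242.5),(342.5,148.75),(341.25,205),(377,160),(373.25,230)],.022,'wrist',o).round(4))
```

```text
[[0.5749 0.0809 0.068 ]
 [0.608  0.0845 0.068 ]
 [0.576  0.0733 0.068 ]
 [0.6092 0.0774 0.068 ]]
[[ 0.5959 -0.0115  0.12  ]
 [ 0.6146 -0.0093  0.12  ]]
[[ 0.5691  0.0794  0.022 ]
 [ 0.5824 -0.0315  0.022 ]
 [ 0.5752  0.0799  0.022 ]
 [ 0.5826  0.0156  0.022 ]
 [ 0.6158  0.071   0.022 ]
 [ 0.6253 -0.0119  0.022 ]]
```

```bash
python3 -c "
from mv import *
plan((.598,.0303,.24,6.5),(.598,.0303,.108,6.5))"
```

```text
t 12.875 pos [0.5094 0.0283 0.2385] rpy [179.9   0.    4.8] j [ 31.  18. -47. 109.  15.  59. -18.] F [ 0.4  0.2 -3. ] g 0.299
[0.1179, 0.0073, -0.002] [0.0002, 0.0001, -0.0046] rows 1.4
[0.118, 0.0071, 0.174] [0.0002, 0.0001, -0.0046] rows 2.1
```

>>> drive_tool --offset '[[0.06, 0.004, -0.002], [0.118, 0.0072, -0.002], [0.118, 0.0072, -0.002], [0.118, 0.0072, -0.002], [0.118, 0.0072, 0.04], [0.118, 0.0072, 0.04]]' --dr '[[0, 0, -0.0046], [0, 0, -0.0046], [0, 0, -0.0046], [0, 0, -0.0046], [0, 0, -0.0046], [0, 0, -0.0046]]'

```text
time: 13.62
tool_pos: [0.5957, 0.0312, 0.2068]
orientation: [179.9, 0.3, 6.7]
wrist_force: [0.0, -0.4, -1.3]
grip_width: 0.296
```

```bash
python3 -c "
from mv import *
save('wrist','w10')
plan((.598,.0303,.108,6.5))"
```

```text
t 13.675 pos [0.5969 0.0317 0.2083] rpy [1.8e+02 1.0e-01 6.7e+00] j [ 25.  28. -44. 100.  22.  61. -20.] F [ 0.6 -0.2 -1.2] g 0.301
[0.0015, 0.0019, 0.1337] [0.0001, 0.0004, 0.0004] rows 1.6
```

View pics/w10.png

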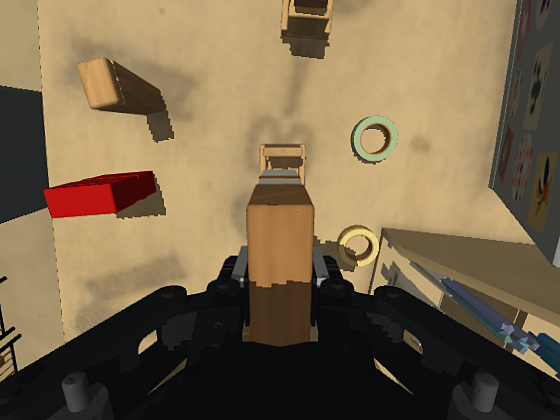

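>>> drive_tool --offset '[[0.003, 0.0015, 0.05], [0.003, 0.0015, 0.09], [0.003, 0.0015, 0.11], [0.003, 0.0015, 0.125], [0.003, 0.0015, 0.125], [0.003, 0.0015, 0.125]]' --dr '[[0, 0, 0], [0, 0, 0], [0, 0, 0], [0, 0, 0], [0, 0, 0], [0, 0, 0]]'

```text
time: 14.42
tool_pos: [0.6014, 0.0317, 0.1159]
orientation: [180.0, -0.1, 6.7]
wrist_force: [0.4, 0.0, -1.3]
grip_width: 0.299
```

```bash
python3 -c "
from mv import *
save('wrist','w11')
plan((.5985,.0303,.1075,6.5))"
```

```text
t 14.475 pos [0.6014 0.0316 0.1159] rpy [ 1.8e+02 -1.0e-01  6.7e+00] j [ 22.  35. -40. 104.  28.  52. -24.] F [ 0.9  0.4 -1.6] g 0.303
[-0.004, 0.0013, 0.0112] [0.0, -0.0003, 0.0005] rows 0.1
```

View pics/w11.png

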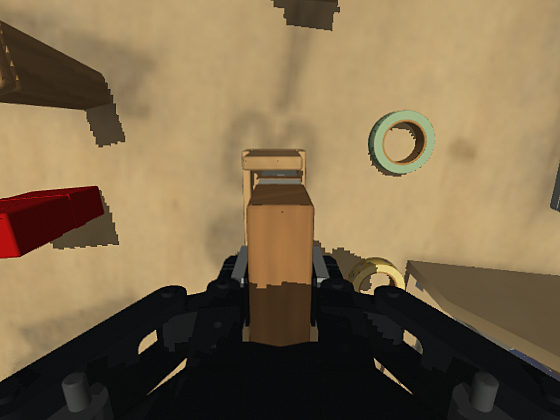

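>>> drive_tool --offset '[[-0.004, 0.0008, 0.003], [-0.004, 0.0008, 0.0105], [-0.004, 0.0008, 0.0105], [-0.004, 0.0008, 0.0105]]' --dr '[[0, 0, 0], [0, 0, 0], [0, 0, 0], [0, 0, 0]]'

```text
time: 14.98
tool_pos: [0.5977, 0.0304, 0.1071]
orientation: [180.0, 0.0, 6.7]
wrist_force: [-1.4, -0.8, 2.3]
grip_width: 0.3
```

```bash
python3 -c "
from mv import *
save('wrist','w12')
plan((.5985,.0303,.1075,6.5))"
```

```text
t 15.025 pos [0.5977 0.0304 0.1071] rpy [180.    0.    6.7] j [ 22.  35. -40. 105.  28.  51. -24.] F [-1.8 -0.5  3.1] g 0.3
[0.0011, 0.0002, -0.0005] [0.0001, 0.0, 0.0004] rows 0.0
```

View pics/w12.png

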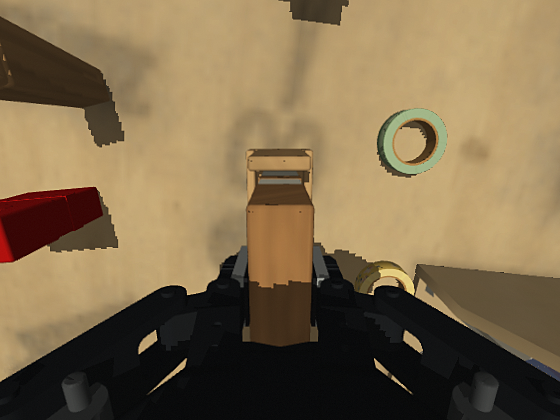

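>>> drive_tool --offset '[[0, 0, 0], [0, 0, 0], [0, 0, 0], [0, 0, -0.05], [0, 0, -0.13], [0, 0, -0.2], [0, 0, -0.2], [0, 0, -0.2]]' --dr '[[0, 0, 0], [0, 0, 0], [0, 0, 0], [0, 0, 0], [0, 0, 0], [0, 0, 0], [0, 0, 0], [0, 0, 0]]' --jaw 0.6

```text
time: 16.02
tool_pos: [0.5973, 0.0302, 0.2564]
orientation: [180.0, 0.0, 6.7]
wrist_force: [-0.2, -0.4, -0.4]
grip_width: 0.598
```

```bash
python3 -c "
from mv import *
save('wrist','w13')
plan((.55,-.1,.26,0),(.4405,-.286,.18,-21.1))"
```

```text
t 16.075 pos [0.597  0.03   0.2556] rpy [1.8e+02 1.0e-01 6.7e+00] j [ 26.  26. -45.  97.  20.  66. -18.] F [ 0.  -1.2 -0.4] g 0.603
[-0.0823, 0.1649, -0.0056] [0.0001, 0.0004, 0.0185] rows 2.2
[-0.2558, 0.3943, 0.1015] [0.0001, 0.0004, 0.0771] rows 3.7
```

View pics/w13.png

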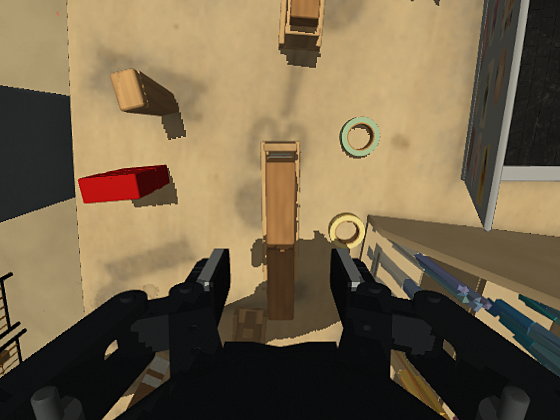

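>>> drive_tool --offset '[[-0.0823, 0.1649, -0.0056], [-0.0823, 0.1649, -0.0056], [-0.1223, 0.2249, 0.0], [-0.2558, 0.3943, 0.06], [-0.2558, 0.3943, 0.1015], [-0.2558, 0.3943, 0.1015], [-0.2558, 0.3943, 0.1015], [-0.2558, 0.3943, 0.1015], [-0.2558, 0.3943, 0.1015]]' --dr '[[0, 0, 0.0185], [0, 0, 0.0385], [0, 0, 0.0571], [0, 0, 0.0771], [0, 0, 0.0771], [0, 0, 0.0771], [0, 0, 0.0771], [0, 0, 0.0771], [0, 0, 0.0771]]' --jaw 0.75

```text
time: 17.2
tool_pos: [0.4427, -0.284, 0.1812]
orientation: [-180.0, -0.1, -20.9]
wrist_force: [-0.0, 0.6, -0.3]
grip_width: 0.749
```

```bash
python3 -c "
from mv import *
save('wrist','w14')
plan((.4405,-.286,.075,-21.1))"
```

```text
t 17.25 pos [ 0.4427 -0.2841  0.1813] rpy [-1.80e+02 -1.00e-01 -2.09e+01] j [ 56.  21. -34. 111.  15.  52.  -7.] F [ 0.3 -0.5  0.7] g 0.751
[-0.002, 0.0035, 0.1418] [-0.0001, -0.0002, 0.0005] rows 1.7
```

View pics/w14.png

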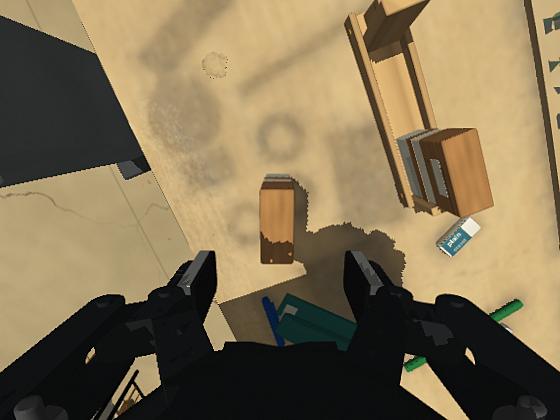

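```bash
python3 -c "
from crop import crop
crop('w14',240,160,320,280,5,'w14a')
crop('w14',340,0,500,230,3,'w14b')"
```

```text
(no output)
```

View pics/w14a.png

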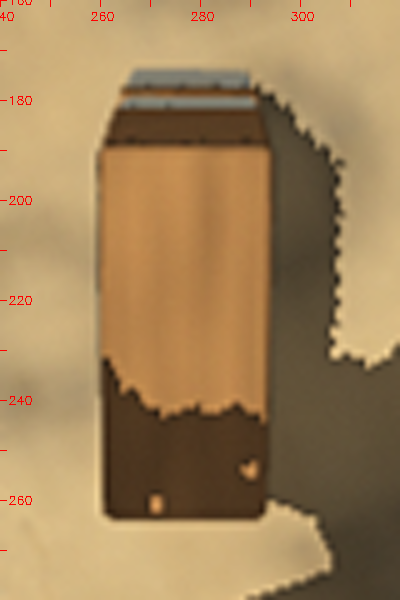

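View pics/w14b.png

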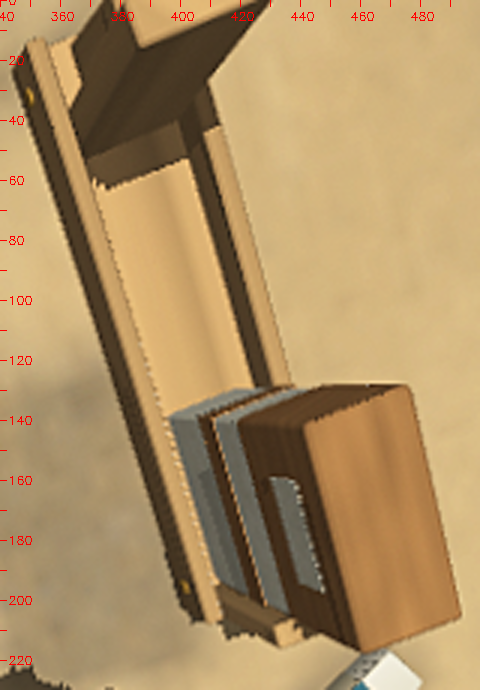

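Run:
```python
from m import *
o=dict(tool_pos=[.4427,-.2841,.1813],orientation=[180,-.1,-20.9])
for n,uv,z,w,d in (('med',[(260.4,189.4),(293.6,189.2),(293.2,263.6),(260.8,263.6)],.088,.026,.06),('Mfix',[(441,141.3),(475.7,128.3),(493.3,205.7),(460,217.3)],.096,.026,.06)):
    q,e=fit(uv,z,w,d,o); print(n,q[:2].round(4),np.degrees(q[2]).round(1),e.tolist())
p=onz([(348.3,15),(408.3,206.7),(400,60),(412,40)],.022,'wrist',o);print(p.round(4),np.degrees(np.arctan2(-(p[0]-p[1])[0],(p[0]-p[1])[1])))
```

```text
med [ 0.439  -0.2883] -21.0 [[-0.7, 0.7], [0.8, -0.1], [0.1, -0.4], [-0.3, -0.2]]
Mfix [ 0.5804 -0.2972] 1.1 [[-0.5, 0.4], [0.7, 0.8], [0.2, -0.3], [-0.4, -1.0]]
[[ 0.5543 -0.1544  0.022 ]
 [ 0.5585 -0.3345  0.022 ]
 [ 0.5858 -0.2036  0.022 ]
 [ 0.6    -0.1918  0.022 ]] 1.3553160317434716
```

```bash
python3 -c "
from mv import *
plan((.439,-.2883,.075,-21))"
```

```text
t 17.25 pos [ 0.4427 -0.2841  0.1813] rpy [-1.80e+02 -1.00e-01 -2.09e+01] j [ 56.  21. -34. 111.  15.  52.  -7.] F [ 0.3 -0.5  0.7] g 0.751
[-0.0028, 0.0071, 0.1418] [-0.0001, -0.0002, 0.0002] rows 1.7
```

>>> drive_tool --offset '[[-0.0028, 0.0071, 0.06], [-0.0028, 0.0071, 0.1], [-0.0028, 0.0071, 0.1418], [-0.0028, 0.0071, 0.1418], [-0.0028, 0.0071, 0.1418]]' --dr '[[0, 0, 0], [0, 0, 0], [0, 0, 0], [0, 0, 0], [0, 0, 0]]'

```text
time: 17.88
tool_pos: [0.4389, -0.2895, 0.0757]
orientation: [180.0, -0.1, -21.0]
wrist_force: [1.5, 0.0, -0.1]
grip_width: 0.754
```

>>> drive_tool --offset '[[0, 0, 0], [0, 0, 0], [0, 0, 0], [0, 0, 0], [0, 0, 0], [0, 0, 0]]' --dr '[[0, 0, 0], [0, 0, 0], [0, 0, 0], [0, 0, 0], [0, 0, 0], [0, 0, 0]]' --jaw 0 --force 35

```text
time: 18.62
tool_pos: [0.4382, -0.2901, 0.0756]
orientation: [180.0, -0.1, -21.1]
wrist_force: [-0.4, 0.5, 6.1]
grip_width: 0.302
```

```bash
python3 -c "
from mv import *
plan((.439,-.2883,.205,-21),(.579,-.229,.205,1.3))"
```

```text
t 18.625 pos [ 0.4382 -0.2901  0.0756] rpy [ 1.80e+02 -1.00e-01 -2.11e+01] j [ 52.  30. -30. 116.  22.  40. -13.] F [-0.4  0.5  6.1] g 0.302
[0.0004, -0.0025, -0.1726] [0.0001, -0.0003, -0.0003] rows 2.1
[0.146, -0.1435, -0.1724] [0.0002, -0.0002, -0.0622] rows 2.4
```

>>> drive_tool --offset '[[0, -0.0025, -0.08], [0, -0.0025, -0.155], [0.04, -0.04, -0.1724], [0.1, -0.1, -0.1724], [0.146, -0.141, -0.1724], [0.146, -0.141, -0.1724], [0.146, -0.141, -0.1724], [0.146, -0.141, -0.1724]]' --dr '[[0, 0, 0], [0, 0, 0], [0, 0, -0.02], [0, 0, -0.0422], [0, 0, -0.0622], [0, 0, -0.0622], [0, 0, -0.0622], [0, 0, -0.0622]]'

```text
time: 19.62
tool_pos: [0.5765, -0.2317, 0.2036]
orientation: [179.9, 0.1, 1.2]
wrist_force: [-0.2, -0.4, -0.3]
grip_width: 0.3
```

```bash
python3 -c "
from mv import *
save('wrist','w15')
plan((.579,-.231,.085,1.3))"
```

```text
t 19.675 pos [ 0.5766 -0.2317  0.2038] rpy [1.799e+02 1.000e-01 1.200e+00] j [ 46.  30. -39.  97.  21.  61.   1.] F [ 0.4  0.5 -0.5] g 0.299
[0.0034, -0.001, 0.1583] [0.0002, 0.0002, -0.0004] rows 1.9
```

View pics/w15.png

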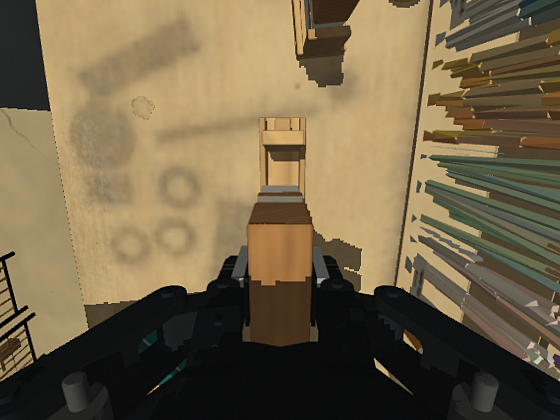

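>>> drive_tool --offset '[[0.0034, -0.001, 0.05], [0.0034, -0.001, 0.1], [0.0034, -0.001, 0.13], [0.0034, -0.001, 0.15], [0.0034, -0.001, 0.156], [0.0034, -0.001, 0.156], [0.0034, -0.001, 0.156]]' --dr '[[0, 0, -0.0004], [0, 0, -0.0004], [0, 0, -0.0004], [0, 0, -0.0004], [0, 0, -0.0004], [0, 0, -0.0004], [0, 0, -0.0004]]'

```text
time: 20.55
tool_pos: [0.5811, -0.2298, 0.0879]
orientation: [180.0, -0.1, 1.4]
wrist_force: [0.3, 0.3, -1.1]
grip_width: 0.301
```

```bash
python3 -c "
from mv import *
save('wrist','w16')
plan((.579,-.2387,.0845,1.3))"
```

```text
t 20.6 pos [ 0.581  -0.2298  0.0878] rpy [ 1.8e+02 -1.0e-01  1.4e+00] j [ 43.  37. -35. 102.  27.  50.  -4.] F [ 0.6 -0.1 -1.1] g 0.297
[-0.003, 0.0118, 0.0044] [0.0001, -0.0003, 0.0004] rows 0.2
```

View pics/w16.png

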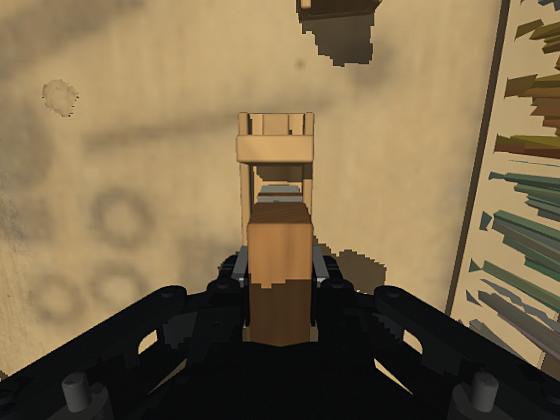

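>>> drive_tool --offset '[[-0.003, 0.0, 0.002], [-0.003, 0.003, 0.0042], [-0.003, 0.006, 0.0042], [-0.003, 0.009, 0.0042], [-0.003, 0.0118, 0.0042], [-0.003, 0.0118, 0.0042]]' --dr '[[0, 0, 0], [0, 0, 0], [0, 0, 0], [0, 0, 0], [0, 0, 0], [0, 0, 0]]'

```text
time: 21.35
tool_pos: [0.5784, -0.239, 0.0836]
orientation: [180.0, -0.0, 1.4]
wrist_force: [-0.0, 0.2, 0.6]
grip_width: 0.3
```

>>> drive_tool --offset '[[0, 0.001, 0], [0, 0.002, 0], [0, 0.002, 0]]' --dr '[[0, 0, 0], [0, 0, 0], [0, 0, 0]]'

```text
time: 21.72
tool_pos: [0.5784, -0.2392, 0.0837]
orientation: [-179.9, 0.0, 1.5]
wrist_force: [-0.1, 3.0, 0.9]
grip_width: 0.303
```

>>> drive_tool --offset '[[0, 0.002, 0], [0, 0.002, 0]]' --dr '[[0, 0, 0], [0, 0, 0]]'

```text
time: 21.98
tool_pos: [0.5784, -0.2392, 0.0837]
orientation: [-179.8, 0.0, 1.5]
wrist_force: [-1.3, 5.5, 1.9]
grip_width: 0.295
```

```bash
python3 -c "
from mv import *
save('wrist','w17')
plan((.579,-.2387,.0845,1.3))"
```

```text
t 22.025 pos [ 0.5784 -0.2392  0.0837] rpy [-179.8    0.     1.5] j [ 44.  38. -35. 102.  27.  50.  -3.] F [-1.   6.3  1.6] g 0.302
[0.0008, -0.0007, -0.001] [-0.0004, 0.0001, 0.0006] rows 0.0
```

View pics/w17.png

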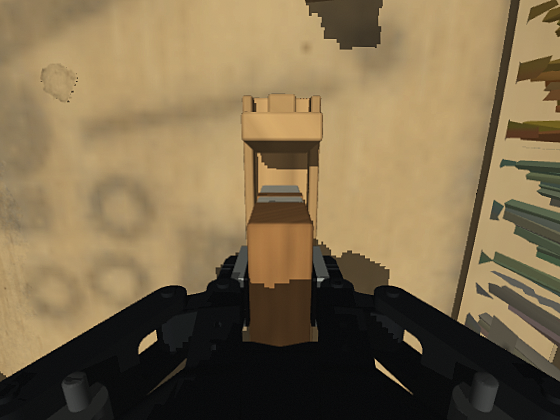

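>>> drive_tool --offset '[[0, -0.002, 0], [0, -0.002, 0], [0, -0.002, 0], [0, -0.002, -0.05], [0, -0.002, -0.1], [0, -0.002, -0.15], [0, -0.002, -0.15], [0, -0.002, -0.15]]' --dr '[[0, 0, 0], [0, 0, 0], [0, 0, 0], [0, 0, 0], [0, 0, 0], [0, 0, 0], [0, 0, 0], [0, 0, 0]]' --jaw 0.6

```text
time: 23.02
tool_pos: [0.5778, -0.2404, 0.1956]
orientation: [180.0, 0.1, 1.4]
wrist_force: [0.5, 0.2, 0.4]
grip_width: 0.594
```

```bash
python3 -c "
from mv import *
from crop import crop
save('wrist','w18')
crop('w18',220,80,340,300,3,'w18c')
plan((.5,-.05,.24,0),(.46,.08,.22,19.5))"
```

```text
t 23.075 pos [ 0.5775 -0.2403  0.195 ] rpy [-1.8e+02  1.0e-01  1.4e+00] j [ 46.  31. -39.  97.  22.  60.   2.] F [ 0.4 -0.2 -0.3] g 0.6
[-0.0972, -0.2563, -0.0598] [-0.0, 0.0003, 0.004] rows 3.4
[-0.1461, -0.4309, -0.033] [-0.0001, 0.0003, -0.0502] rows 2.2
```

View pics/w18c.png

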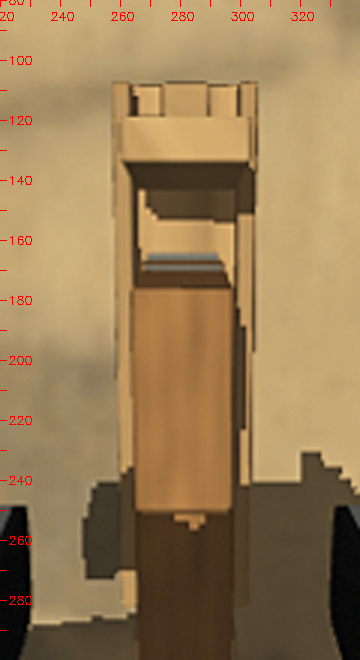

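>>> drive_tool --offset '[[-0.05, -0.0763, -0.0598], [-0.0972, -0.1563, -0.0598], [-0.0972, -0.2563, -0.0598], [-0.1461, -0.3563, -0.05], [-0.1461, -0.4309, -0.033], [-0.1561, -0.4709, -0.033], [-0.1561, -0.4709, -0.033], [-0.1561, -0.4709, -0.033], [-0.1561, -0.4709, -0.033], [-0.1561, -0.4709, -0.033]]' --dr '[[0, 0, 0], [0, 0, 0], [0, 0, -0.02], [0, 0, -0.0502], [0, 0, -0.0502], [0, 0, -0.0502], [0, 0, -0.0502], [0, 0, -0.0502], [0, 0, -0.0502], [0, 0, -0.0502]]' --jaw 0.75

```text
time: 24.32
tool_pos: [0.453, 0.1082, 0.2207]
orientation: [180.0, 0.0, 19.3]
wrist_force: [-0.4, -0.2, 0.4]
grip_width: 0.75
```

```bash
python3 -c "
from mv import *
from crop import crop
save('wrist','w19')
crop('w19',230,140,330,280,4,'w19c')
plan((.45,.116,.18,19.5))"
```

```text
t 24.375 pos [0.453  0.1085 0.2207] rpy [180.    0.   19.3] j [ 28.  16. -54. 115.  16.  56. -15.] F [ 1.1  0.3 -0.3] g 0.75
[-0.0004, -0.0107, 0.0543] [0.0, 0.0, -0.0004] rows 0.7
```

View pics/w19.png

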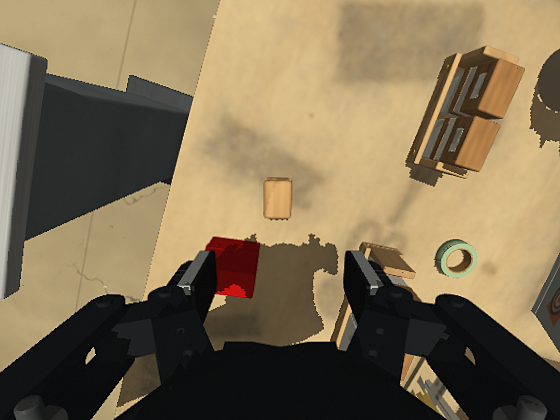

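View pics/w19c.png

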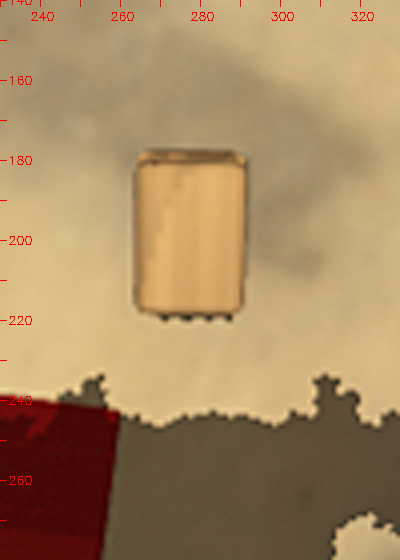

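Run:
```python
from m import *
o=dict(tool_pos=[.453,.1085,.2207],orientation=[180,0,19.3])
q,e=fit([(264,180),(291.5,180),(291,218.5),(264,218)],.095,.024,.034,o); print(q[:2].round(4),np.degrees(q[2]),e.tolist())
P=onz([(211,265),(249,258),(252,272.5),(215,279)],.088,'wrist',o2)[:,:2]; print(P.round(3))
a=q[2]; print(((P-q[:2])@np.array([[np.cos(a),-np.sin(a)],[np.sin(a),np.cos(a)]])).round(3))
from mv import plan
plan((q[0],q[1],.19,np.degrees(q[2])),(q[0],q[1],.086,np.degrees(q[2])))
```

```text
[0.4482 0.1167] 18.777369976438475 [[-0.6, 0.2], [0.4, 0.4], [0.3, -0.1], [-0.2, -0.5]]
[[0.395 0.027]
 [0.454 0.038]
 [0.458 0.014]
 [0.4   0.003]]
[[-0.079 -0.068]
 [-0.02  -0.076]
 [-0.024 -0.1  ]
 [-0.082 -0.092]]
t 24.375 pos [0.453  0.1085 0.2207] rpy [180.    0.   19.3] j [ 28.  16. -54. 115.  16.  56. -15.] F [ 1.1  0.3 -0.3] g 0.75
[-0.0024, -0.0123, 0.041] [0.0, 0.0, 0.0016] rows 0.5
[-0.0023, -0.0124, 0.1797] [0.0, 0.0, 0.0016] rows 1.7
```

>>> drive_tool --offset '[[-0.0024, -0.0123, 0.03], [-0.0024, -0.0123, 0.09], [-0.0024, -0.0123, 0.15], [-0.0024, -0.0123, 0.1797], [-0.0024, -0.0123, 0.1797], [-0.0024, -0.0123, 0.1797]]' --dr '[[0, 0, 0.0016], [0, 0, 0.0016], [0, 0, 0.0016], [0, 0, 0.0016], [0, 0, 0.0016], [0, 0, 0.0016]]'

```text
time: 25.12
tool_pos: [0.4486, 0.1182, 0.087]
orientation: [180.0, -0.1, 18.9]
wrist_force: [0.0, -0.1, -0.1]
grip_width: 0.75
```

>>> drive_tool --offset '[[0, 0, 0], [0, 0, 0], [0, 0, 0], [0, 0, 0], [0, 0, 0], [0, 0, 0]]' --dr '[[0, 0, 0], [0, 0, 0], [0, 0, 0], [0, 0, 0], [0, 0, 0], [0, 0, 0]]' --jaw 0 --force 60

```text
time: 25.88
tool_pos: [0.4482, 0.1182, 0.0869]
orientation: [179.9, -0.1, 18.9]
wrist_force: [-0.7, -0.7, 6.0]
grip_width: 0.27
```

```bash
python3 -c "
from mv import *
plan((.448,.1165,.22,18.8),(.5,-.05,.24,10),(.57,-.16,.24,1.3))"
```

```text
t 25.875 pos [0.4482 0.1182 0.0869] rpy [ 1.799e+02 -1.000e-01  1.890e+01] j [ 17.  28. -45. 123.  30.  41. -30.] F [-0.7 -0.7  6. ] g 0.27
[-0.0008, 0.0022, -0.1775] [0.0001, -0.0002, 0.0004] rows 2.1
[-0.0072, 0.2347, -0.2039] [0.0001, -0.0002, 0.0248] rows 2.8
[0.0335, 0.4037, -0.2037] [0.0001, -0.0002, 0.049] rows 2.1
```

>>> drive_tool --offset '[[0, 0.002, -0.06], [0, 0.002, -0.13], [0, 0.01, -0.19], [0, 0.08, -0.2039], [-0.0072, 0.16, -0.2039], [-0.0072, 0.2347, -0.2039], [0.0135, 0.3237, -0.2037], [0.0335, 0.4037, -0.2037], [0.0335, 0.4037, -0.2037], [0.0335, 0.4037, -0.2037], [0.0335, 0.4037, -0.2037]]' --dr '[[0, 0, 0], [0, 0, 0], [0, 0, 0], [0, 0, 0.0124], [0, 0, 0.0248], [0, 0, 0.0348], [0, 0, 0.049], [0, 0, 0.049], [0, 0, 0.049], [0, 0, 0.049], [0, 0, 0.049]]'

```text
time: 27.25
tool_pos: [0.5692, -0.1581, 0.2391]
orientation: [-180.0, 0.0, 1.5]
wrist_force: [-0.1, 0.4, 0.3]
grip_width: 0.272
```

```bash
python3 -c "
from m import *
o=dict(tool_pos=[.5775,-.2403,.195],orientation=[180,.1,1.4])
print(onz([(260.7,134),(302.7,133.3)],.078,'wrist',o).round(4)); print(onz([(264.3,176.7),(297.3,176.7)],.096,'wrist',o).round(4))
from mv import *
save('wrist','w20')
plan((.578,-.188,.2,1.4))"
```

```text
[[ 0.561  -0.1772  0.078 ]
 [ 0.5936 -0.1758  0.078 ]]
[[ 0.565  -0.2077  0.096 ]
 [ 0.5896 -0.2071  0.096 ]]
t 27.3 pos [ 0.5693 -0.1582  0.2392] rpy [180.    0.    1.5] j [ 44.  26. -43.  99.  19.  63.  -4.] F [-0.6  0.6 -0.2] g 0.272
[0.0106, 0.0401, 0.0523] [0.0, 0.0, 0.0002] rows 0.8
```

View pics/w20.png

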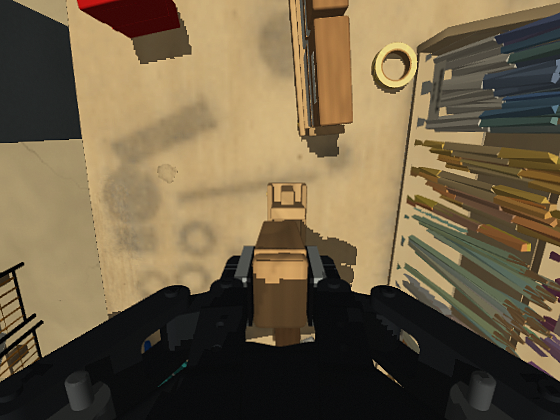

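>>> drive_tool --offset '[[0.0106, 0.039, 0], [0.0106, 0.039, 0.03], [0.0106, 0.039, 0.0523], [0.0106, 0.039, 0.0523], [0.0106, 0.039, 0.0523]]' --dr '[[0, 0, 0], [0, 0, 0], [0, 0, 0], [0, 0, 0], [0, 0, 0]]'

```text
time: 27.92
tool_pos: [0.5787, -0.1884, 0.2004]
orientation: [180.0, -0.1, 1.4]
wrist_force: [-0.2, -1.1, -0.6]
grip_width: 0.268
```

```bash
python3 -c "
from mv import *
save('wrist','w21')
plan((.578,-.187,.15,1.4))"
```

```text
t 27.975 pos [ 0.5789 -0.1886  0.2006] rpy [ 1.8e+02 -1.0e-01  1.4e+00] j [ 44.  29. -41.  99.  22.  60.  -3.] F [ 0.3  0.6 -1.5] g 0.268
[-0.0012, -0.0022, 0.0675] [0.0001, -0.0002, -0.0001] rows 0.8
```

View pics/w21.png

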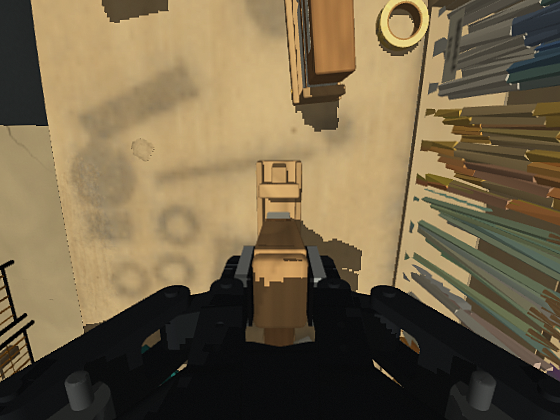

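>>> drive_tool --offset '[[-0.0012, -0.0015, 0.01], [-0.0012, -0.0015, 0.03], [-0.0012, -0.0015, 0.045], [-0.0012, -0.0015, 0.055], [-0.0012, -0.0015, 0.0675], [-0.0012, -0.0015, 0.0675]]' --dr '[[0, 0, 0], [0, 0, 0], [0, 0, 0], [0, 0, 0], [0, 0, 0], [0, 0, 0]]'

```text
time: 28.72
tool_pos: [0.577, -0.188, 0.1481]
orientation: [-180.0, 0.1, 1.3]
wrist_force: [-0.5, 0.2, -0.4]
grip_width: 0.269
```

```bash
python3 -c "
from mv import *
save('wrist','w22');save('side','d22')
im=cv2.imread('pics/d22.png')[150:230,260:360];cv2.imwrite('pics/d22c.png',cv2.resize(im,None,fx=6,fy=6,interpolation=cv2.INTER_CUBIC))
plan((.578,-.1875,.12,1.4))"
```

```text
t 28.825 pos [ 0.5775 -0.188   0.1491] rpy [-180.    -0.     1.3] j [ 43.  32. -40. 102.  25.  55.  -6.] F [-0.3  1.5 -0.7] g 0.275
[0.0006, -0.0006, 0.0388] [-0.0, -0.0, -0.0003] rows 0.5
```

View pics/w22.png

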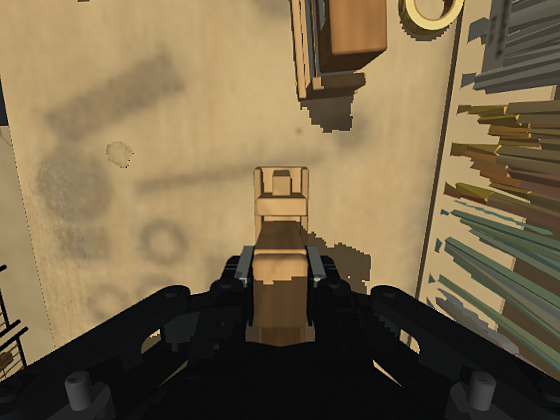

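View pics/d22c.png

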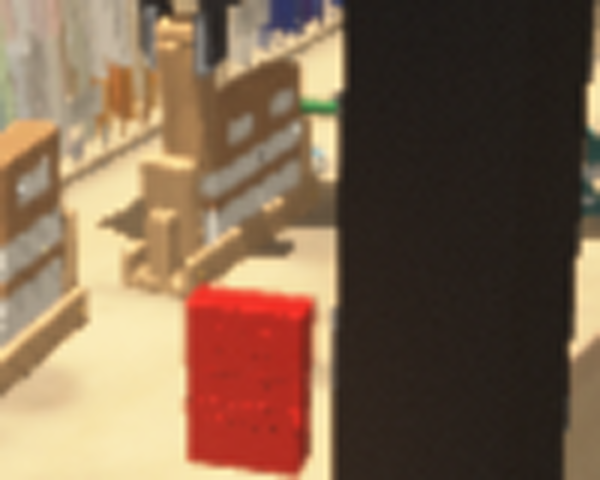

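>>> drive_tool --offset '[[0.0006, 0, 0.012], [0.0006, 0, 0.024], [0.0006, 0, 0.036], [0.0006, 0, 0.042], [0.0006, 0, 0.042]]' --dr '[[0, 0, 0], [0, 0, 0], [0, 0, 0], [0, 0, 0], [0, 0, 0]]'

```text
time: 29.45
tool_pos: [0.5776, -0.188, 0.117]
orientation: [-180.0, 0.1, 1.3]
wrist_force: [-0.9, 0.9, -0.8]
grip_width: 0.271
```

>>> drive_tool --offset '[[0, 0, 0.0025], [0, 0, 0.005], [0, 0, 0.005]]' --dr '[[0, 0, 0], [0, 0, 0], [0, 0, 0]]'

```text
time: 29.82
tool_pos: [0.5779, -0.188, 0.1138]
orientation: [180.0, -0.0, 1.3]
wrist_force: [-0.1, 1.5, -0.2]
grip_width: 0.269
```

>>> drive_tool --offset '[[0, 0, 0.003], [0, 0, 0.006], [0, 0, 0.006]]' --dr '[[0, 0, 0], [0, 0, 0], [0, 0, 0]]'

```text
time: 30.2
tool_pos: [0.5777, -0.1881, 0.109]
orientation: [-180.0, 0.0, 1.3]
wrist_force: [-0.1, 0.3, -0.3]
grip_width: 0.275
```

>>> drive_tool --offset '[[0, 0, 0.004], [0, 0, 0.004]]' --dr '[[0, 0, 0], [0, 0, 0]]'

```text
time: 30.45
tool_pos: [0.5782, -0.1881, 0.1075]
orientation: [179.9, -0.0, 1.3]
wrist_force: [-2.7, 0.9, 6.7]
grip_width: 0.273
```

>>> drive_tool --offset '[[0, 0, 0.004], [0, 0, 0.004]]' --dr '[[0, 0, 0], [0, 0, 0]]'

```text
time: 30.7
tool_pos: [0.5784, -0.1881, 0.1072]
orientation: [179.8, -0.0, 1.3]
wrist_force: [-8.6, 1.0, 22.5]
grip_width: 0.27
```

>>> drive_tool --offset '[[0, 0, 0.004], [0, 0, 0.004]]' --dr '[[0, 0, 0], [0, 0, 0]]'

```text
time: 30.95
tool_pos: [0.5785, -0.1881, 0.107]
orientation: [179.7, 0.0, 1.3]
wrist_force: [-14.5, 2.0, 40.9]
grip_width: 0.269
```

>>> drive_tool --offset '[[0, 0, -0.006], [0, 0, -0.008]]' --dr '[[0, 0, 0], [0, 0, 0]]'

```text
time: 31.2
tool_pos: [0.5784, -0.1881, 0.1072]
orientation: [180.0, -0.1, 1.3]
wrist_force: [1.2, -0.2, 1.2]
grip_width: 0.272
```

```bash
python3 -c "
from mv import *
save('wrist','w23');save('side','d23');save('scene','s23')
im=cv2.imread('pics/d23.png')[150:230,260:360];cv2.imwrite('pics/d23c.png',cv2.resize(im,None,fx=6,fy=6,interpolation=cv2.INTER_CUBIC))
im=cv2.imread('pics/s23.png')[140:230,290:390];cv2.imwrite('pics/s23c.png',cv2.resize(im,None,fx=6,fy=6,interpolation=cv2.INTER_CUBIC))
plan((.578,-.1875,.12,1.4))"
```

```text
t 31.35 pos [ 0.5785 -0.1881  0.1071] rpy [180.   -0.    1.3] j [ 41.  35. -38. 103.  27.  51.  -8.] F [-1.9 -0.2  8.7] g 0.276
[-0.0006, -0.0008, -0.0171] [0.0001, -0.0001, -0.0003] rows 0.2
```

View pics/w23.png

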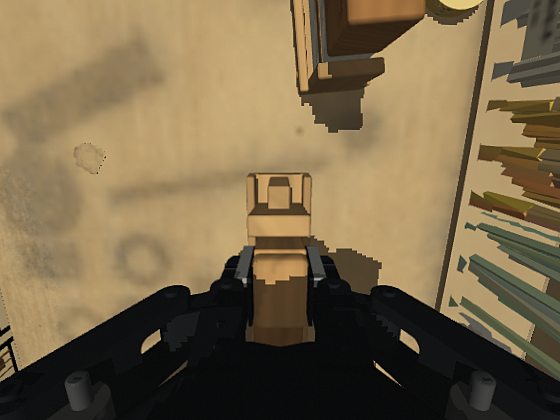

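View pics/d23c.png

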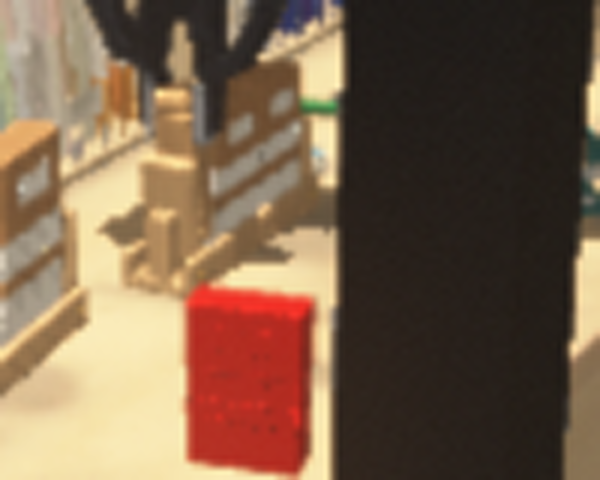

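View pics/s23c.png

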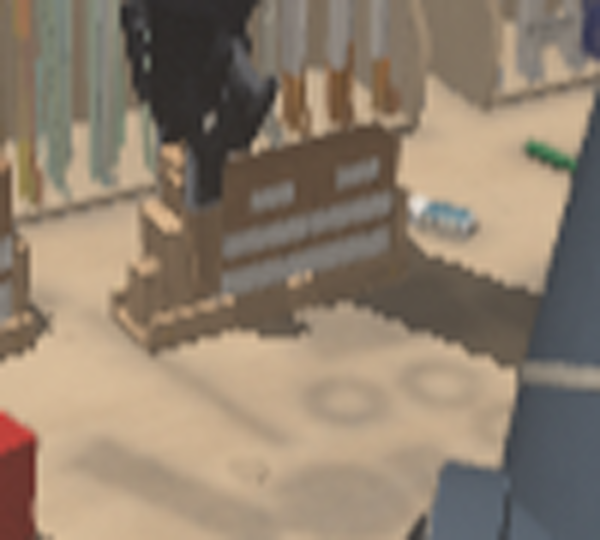

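>>> drive_tool --offset '[[0, 0, 0], [0, 0, 0], [0, 0, 0], [0, 0, 0], [0, 0, -0.05], [0, 0, -0.1], [0, 0, -0.1], [0, 0, -0.1]]' --dr '[[0, 0, 0], [0, 0, 0], [0, 0, 0], [0, 0, 0], [0, 0, 0], [0, 0, 0], [0, 0, 0], [0, 0, 0]]' --jaw 0.6

```text
time: 32.35
tool_pos: [0.5773, -0.1882, 0.1807]
orientation: [180.0, 0.1, 1.3]
wrist_force: [-0.3, 1.3, 0.6]
grip_width: 0.602
```

```bash
python3 -c "
from mv import *
from crop import crop
o,_=save('wrist','w24');save('side','d24')
crop('w24',220,130,340,330,4,'w24c')
im=cv2.imread('pics/d24.png')[150:230,260:360];cv2.imwrite('pics/d24c.png',cv2.resize(im,None,fx=6,fy=6,interpolation=cv2.INTER_CUBIC))
plan((.578,-.1875,.12,1.4))"
```

```text
t 32.45 pos [ 0.5769 -0.1881  0.18  ] rpy [-1.8e+02  1.0e-01  1.3e+00] j [ 43.  30. -41. 100.  23.  58.  -4.] F [-0.2  0.6  0.1] g 0.599
[0.0016, -0.0007, 0.0799] [-0.0001, 0.0004, -0.0003] rows 1.0
```

View pics/w24c.png

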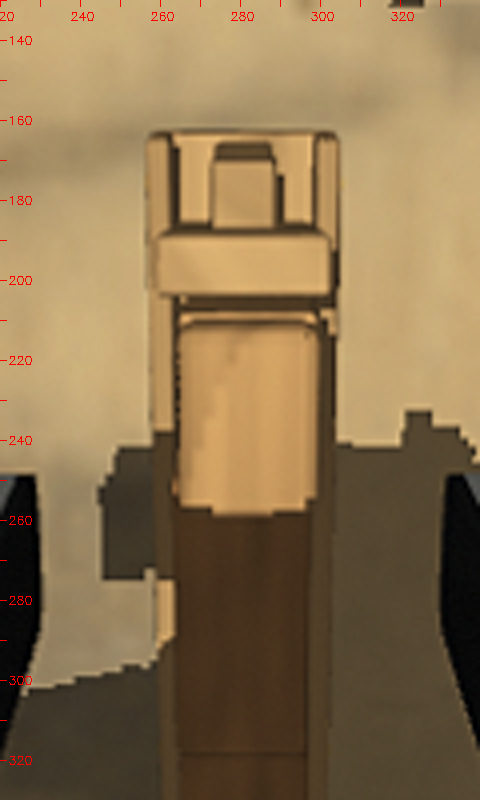

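View pics/d24c.png

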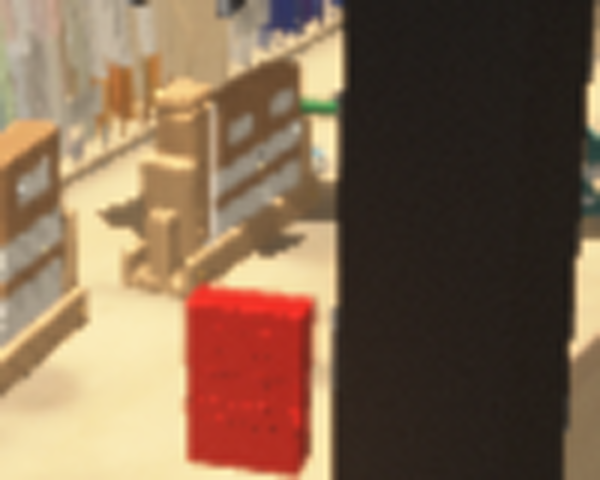

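>>> drive_tool --offset '[[0, 0, 0], [0, 0, 0], [0.001, 0.002, 0], [0.001, 0.002, 0.02], [0.001, 0.002, 0.04], [0.001, 0.002, 0.052], [0.001, 0.002, 0.052]]' --dr '[[0, 0, 0], [0, 0, 0], [0, 0, 0], [0, 0, 0], [0, 0, 0], [0, 0, 0], [0, 0, 0]]' --jaw 0

```text
time: 33.33
tool_pos: [0.578, -0.1893, 0.141]
orientation: [-180.0, 0.1, 1.3]
wrist_force: [-0.2, -0.5, 0.3]
grip_width: 0.001
```

>>> drive_tool --offset '[[0, 0, 0.003], [0, 0, 0.006], [0, 0, 0.006]]' --dr '[[0, 0, 0], [0, 0, 0], [0, 0, 0]]'

```text
time: 33.7
tool_pos: [0.5787, -0.1896, 0.1379]
orientation: [180.0, -0.0, 1.3]
wrist_force: [0.0, -0.5, -0.3]
grip_width: 0.001
```

>>> drive_tool --offset '[[0, 0, 0.003], [0, 0, 0.005], [0, 0, 0.005]]' --dr '[[0, 0, 0], [0, 0, 0], [0, 0, 0]]'

```text
time: 34.08
tool_pos: [0.579, -0.1896, 0.1373]
orientation: [179.9, -0.0, 1.3]
wrist_force: [-6.6, 1.1, 17.0]
grip_width: -0.001
```

>>> drive_tool --offset '[[0, 0, 0.003], [0, 0, 0.003]]' --dr '[[0, 0, 0], [0, 0, 0]]'

```text
time: 34.33
tool_pos: [0.5792, -0.1895, 0.1371]
orientation: [179.8, -0.0, 1.3]
wrist_force: [-11.5, 1.0, 28.8]
grip_width: -0.0
```

>>> drive_tool --offset '[[0, 0, -0.01], [0, 0, -0.05], [0, 0, -0.13], [0, 0, -0.2], [0, -0.05, -0.26], [0, -0.08, -0.3], [0, -0.1, -0.3], [0, -0.1, -0.3], [0, -0.1, -0.3]]' --dr '[[0, 0, 0], [0, 0, 0], [0, 0, 0], [0, 0, 0], [0, 0, 0], [0, 0, 0], [0, 0, 0], [0, 0, 0], [0, 0, 0]]'

```text
time: 35.45
tool_pos: [0.5763, -0.116, 0.355]
orientation: [180.0, 0.2, 1.2]
wrist_force: [0.1, 0.3, -0.5]
grip_width: 0.003
```

```bash
python3 -c "
from mv import *
save('wrist','w25');save('scene','s25');save('side','d25')
im=cv2.imread('pics/s25.png')[150:280,130:420];cv2.imwrite('pics/s25c.png',cv2.resize(im,None,fx=2.7,fy=2.7,interpolation=cv2.INTER_CUBIC))
im=cv2.imread('pics/d25.png')[150:310,150:390];cv2.imwrite('pics/d25c.png',cv2.resize(im,None,fx=3,fy=3,interpolation=cv2.INTER_CUBIC))
plan()"
```

```text
t 35.6 pos [ 0.5767 -0.1159  0.3556] rpy [-1.8e+02  1.0e-01  1.2e+00] j [ 42.  20. -46.  90.  15.  76.  -5.] F [-0.2  0.7  0.1] g 0.002
```

View pics/w25.png

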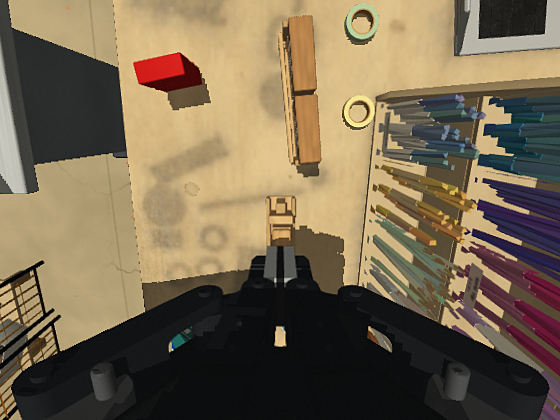

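View pics/s25c.png

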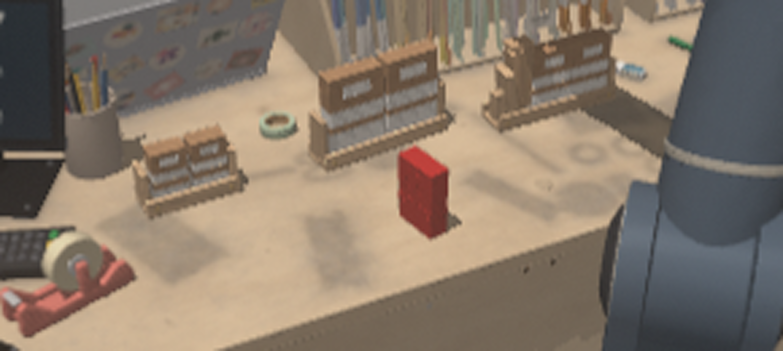

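View pics/d25c.png

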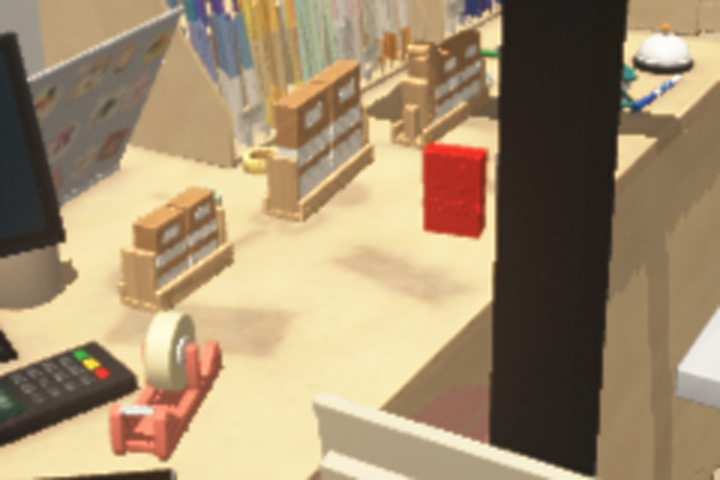

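All three boxes stand in their racks, the wedge sits between the medium box and the leaning board, and the red box and bystanders have not moved. Handing the job in.

```bash
python3 -c "
from bench import manip
print(manip.finish_job())"
```

```text
the job is handed in; nothing more can be done
None
```

I placed the three boxes in the racks of their own sizes, wedged the middle rack, and handed the job in at about 35.6 s of the 99 s allowed.

- **Boxes:** The final scene and side pictures show all three standing upright in their bays. I slid the medium box along until it touched its neighbour, stopping at about 6 N.
- **Wedge:** It went in narrow end down, beside the medium box. It stopped moving while I pushed it from the grip, and it did not go deeper under a second press of about 29 N on top with the jaws shut.
- **Wedge depth:** Its foot sits about 12 mm above the rack floor, where 16 mm was stated. On the wedge's slope that is about 0.6 mm sideways, within camera error.
- **Possible force issue:** During the gripped push the wrist force peaked at 40.9 N vertically, with about 14 N sideways, before I backed off. That is well under the 120 N wrist limit. It is just over 40 N, but the load went through the pads on the wedge, not the arm or gripper body.
- **Left alone:** I never touched the red look-alike, the tape dispenser or the stapler. The red box and the tape dispenser stand in place in the last pictures. The stapler was mostly hidden there, so I could not check it fully.

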